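# Put up the dosing cups on an airing crib

### The job

We are changing over to another tea blend: put the clean dosing cups up off the bench. Build the airing crib in the steel drip tray: lay the two grey notched bearers flat in it, side by side and parallel about 90 mm apart, notches up, then lay the two wooden slats crosswise on them, each seated in a notch of both bearers. Then nest all the cups, mouth down and fully home, into one stack standing in the middle of the crib across both slats, and leave everything else on the bench where it is.

Things in the scene. Friction and masses are not known exactly. Their poses are not given: they have to be found in the camera images.
- drip_tray: Square stainless drip tray, 210 mm, fixed to the table; its rim stands 13 mm above the table (wall 3 mm thick). Origin on the table under its centre, x and y along its sides.
- tray_floor (a point): Centre of the tray's flat inner floor, 3 mm above the table; the clear floor is 204 mm square.
- bearer_a: Grey plastic bearer of the airing crib (one of two alike), 150 (x) x 26 (y) x 22 mm high. Origin: centre of its underside, notches up. Two notches across its top, 36 mm wide and 5 mm deep, are centred at x = +40 and -40 mm. 0.09 kg. Either end may point either way.
- bearer_b: Grey plastic bearer of the airing crib (one of two alike), 150 (x) x 26 (y) x 22 mm high. Origin: centre of its underside, notches up. Two notches across its top, 36 mm wide and 5 mm deep, are centred at x = +40 and -40 mm. 0.09 kg. Either end may point either way.
- slat_a: Plain beech cross slat, 150 mm long (x), 28 mm wide (y), 18 mm high. Origin at the centre of its underside. It drops loosely into the bearers' notches. 0.06 kg. Both slats are alike.
- slat_b: Plain beech cross slat, 150 mm long (x), 28 mm wide (y), 18 mm high. Origin at the centre of its underside. It drops loosely into the bearers' notches. 0.06 kg. Both slats are alike.
- cup_a: Steel dosing cup (one of 3 or 4 alike), mouth DOWN on the table. Origin: centre of the mouth's rim, z up to the foot. Mouth 92 mm outside, 88 inside; cone, wall 2 mm, narrows to 64 mm at 66 mm; then a straight round foot 52 mm across, z = 66 to 90 mm: grip it there. Home over another mouth-down cup it rests on that cup's foot, 28 mm higher, with 4 mm side play. 0.12 kg.
- cup_b: Steel dosing cup (one of 3 or 4 alike), mouth DOWN on the table. Origin: centre of the mouth's rim, z up to the foot. Mouth 92 mm outside, 88 inside; cone, wall 2 mm, narrows to 64 mm at 66 mm; then a straight round foot 52 mm across, z = 66 to 90 mm: grip it there. Home over another mouth-down cup it rests on that cup's foot, 28 mm higher, with 4 mm side play. 0.12 kg.
- cup_c: Steel dosing cup (one of 3 or 4 alike), mouth DOWN on the table. Origin: centre of the mouth's rim, z up to the foot. Mouth 92 mm outside, 88 inside; cone, wall 2 mm, narrows to 64 mm at 66 mm; then a straight round foot 52 mm across, z = 66 to 90 mm: grip it there. Home over another mouth-down cup it rests on that cup's foot, 28 mm higher, with 4 mm side play. 0.12 kg.
- cup_d: Steel dosing cup (one of 3 or 4 alike), mouth DOWN on the table. Origin: centre of the mouth's rim, z up to the foot. Mouth 92 mm outside, 88 inside; cone, wall 2 mm, narrows to 64 mm at 66 mm; then a straight round foot 52 mm across, z = 66 to 90 mm: grip it there. Home over another mouth-down cup it rests on that cup's foot, 28 mm higher, with 4 mm side play. 0.12 kg.
- carton_1: Bystander: filled black tea carton, 78 x 117 x 58 mm, loose, behind the work on the right, origin under its centre; must not be disturbed
- pouch: Bystander: sealed foil pouch lying flat, 100 x 62 x 25 mm, loose, behind the tray, origin under its centre; must not be disturbed
- glue_stick: Bystander: glue stick standing upright, 25 mm thick, 95 mm high, loose, behind the work, origin under its centre; must not be disturbed
Things that resemble listed ones, but are neither listed nor needed, are in the scene too. What is shaped like the cup_c but yellow is not meant.

How it is judged:
On the way, in this order (a step that is already met when the one before it is completed fails the run):
1. both bearers lie flat, notches up, side by side and parallel in the drip tray (height (world z) of bearer_a between 0.001 and 0.0055 m and angle between each of bearer_a, bearer_b's own z axis and vertical below 0.03 rad and x of bearer_a in the frame of tray_floor between -0.08 and 0.08 m and y of bearer_a in the frame of tray_floor between -0.08 and 0.08 m and height (world z) of bearer_b between 0.001 and 0.0055 m and x of bearer_b in the frame of tray_floor between -0.08 and 0.08 m and y of bearer_b in the frame of tray_floor between -0.08 and 0.08 m and horizontal distance between bearer_a and bearer_b between 0.055 and 0.125 m and angle between the x axis of bearer_a and the x axis of bearer_b, either way round below 0.15 rad), for 0.2 s.
2. both wooden slats lie crosswise, each seated in a notch of both bearers (all of step 1 and height (world z) of slat_a between 0.017 and 0.0225 m and angle between each of slat_a, slat_b's own z axis and vertical below 0.035 rad and angle between the x axis of each of slat_a, slat_b and the x axis of bearer_a, either way round above 1.4 rad and angle between the x axis of each of slat_a, slat_b and the x axis of bearer_b, either way round above 1.4 rad and height (world z) of slat_b between 0.017 and 0.0225 m and horizontal distance between slat_a and slat_b between 0.06 and 0.1 m), for 0.2 s.
At the end, for the whole second after the job is handed in: Bearers flat in the tray, notches up, parallel to 0.15 rad, middles 55-125 mm apart; slats level, seated crosswise in separate notches; all cups mouth down in one upright stack, each fully home (3.5 mm), centres within 12 mm of each other and 65 mm of both slats' middles, at rest (all of step 2 and (height (world z) of cup_a between 0.0345 and 0.0415 m or height (world z) of cup_a between 0.0625 and 0.0695 m or height (world z) of cup_a between 0.0905 and 0.0975 m or height (world z) of cup_a between 0.1185 and 0.1255 m) and angle between each of cup_a, cup_b, cup_c, cup_d's own z axis and vertical below 0.06 rad and linear speed of each of cup_a, cup_b, cup_c, cup_d below 0.02 m/s and horizontal distance between each of cup_a, cup_b, cup_c, cup_d and slat_a below 0.065 m and horizontal distance between each of cup_a, cup_b, cup_c, cup_d and slat_b below 0.065 m and (height (world z) of cup_b between 0.0345 and 0.0415 m or height (world z) of cup_b between 0.0625 and 0.0695 m or height (world z) of cup_b between 0.0905 and 0.0975 m or height (world z) of cup_b between 0.1185 and 0.1255 m) and (height (world z) of cup_c between 0.0345 and 0.0415 m or height (world z) of cup_c between 0.0625 and 0.0695 m or height (world z) of cup_c between 0.0905 and 0.0975 m or height (world z) of cup_c between 0.1185 and 0.1255 m) and (height (world z) of cup_d between 0.0345 and 0.0415 m or height (world z) of cup_d between 0.0625 and 0.0695 m or height (world z) of cup_d between 0.0905 and 0.0975 m or height (world z) of cup_d between 0.1185 and 0.1255 m) and horizontal distance between cup_a and cup_b below 0.012 m and horizontal distance between each of cup_a, cup_b and cup_c below 0.012 m and horizontal distance between each of cup_a, cup_b, cup_c and cup_d below 0.012 m); the robot touches nothing.
It fails at once if a bystander (carton, foil pouch or glue stick) is shifted by more than 30 mm (distance of any of carton_1, pouch, glue_stick from where it was at the start of the episode above 0.03 m).
Of cup_a, cup_b, cup_c, cup_d only 3 to 4 are there at a start; the rules pass over those that are not, and their reading is None.
At some moment in a run one of bearer_a, bearer_b, slat_a, slat_b may be knocked a few centimetres aside while the robot is not near it.
It also fails if it takes over 210 s, if anything falls off the work surface, if the arm or the gripper's body presses on something with over 40 N, if the wrist force passes 120 N, or if a joint passes its speed limit or range.

### The arm

A 6-joint arm with a two-finger parallel gripper is mounted at the origin on a cart in front of the work surface, level with it; the furniture and walls round the work are solid. World frame = base frame: x ahead of the robot, y to its left, z up, the work surface at z = 0. Lengths are in m, angles in rad, forces in N, time in s.
With the tool pointing down it reaches from about 0.3 to 0.875 m from the base axis. Payload 6.4 kg.
Tool frame: the origin (TCP) lies between the finger pads; the fingertips stand 11 mm ahead of it and the grasp point (between the pads) lies 8 mm behind it (ctrl.tcp_to_tips is the y of the fingertips in the tool frame, in m); y points along the fingers, x is the direction in which the jaws open and shut, and the axes are right-handed (so a half turn about y gives the same grasp; the last joint's range is limited). The gripper opens to 85 mm and grips with 20 to 120 N. Pads are 22 mm wide; open, the fingers measure 114 mm over their backs; the gripper's body (76 mm by 85 mm) begins 54 mm behind the grasp point. The pads swing forward as they close: fully open they stand 13 mm farther back than shut.
Start: joints at [1.117, 0.181, 1.607, -0, 1.354, -0.206], TCP at [0.141, 0.557, 0.242] pointing down, gripper open.
Joint ranges: [-2.99, 2.99], [-0.89, 2.07], [0.3, 2.58], [-1.14, 4.28], [0, 2.63], [-3.12, 3.12]. Speed limits (rad/s): [2.57, 2.57, 3.01, 3.14, 3.14, 3.14].

### API

Orientations are given as a unit quaternion [w, x, y, z].
In Python, from bench import ctrl gives the robot as it stands.
- The arm moves only by the tool apply_moves, never from a script. Its argument "plan" is text: rows parted by semicolons, each of 7 numbers parted by spaces: the shift along the tool's x, y, z each as a share of 0.05 m, from -1 to 1, then the turn, a rotation vector about the tool's x, y, z each as a share of 0.12 rad, from -1 to 1, then the opening, from 0 (shut) to 1 (fully open). In form: dx dy dz wx wy wz claw; .... A call has exactly 5 rows; each row shifts and turns the commanded pose from where the row before left it, along the tool's axes as they then stand; what a row does not reach is not made up. A row lasts 1/10 s, in which the tool goes at most 50 mm and 8.59 degrees, less where a joint would pass 70% of its speed; a pose out of reach is approached as far as the arm can. A call with a number of a shift or a turn outside -1 to 1 is refused whole. A call with a gripper value outside its range is refused whole. The fingers move at their own pace and stop on an object; the grip force is fixed at half the most. Time passes only in rows, so rows that do not move let the fingers close, or fill a call up. It gives the time, the measured TCP pose, the force and the opening at its end, in the units of the state.
- ctrl.get_obs(): the state, without advancing time (a new reading comes with each control period).
- ctrl.camera(name): name is "scene" or "side" or "wrist"; returns the picture (420x560x3 uint8, red, green, blue); there is no depth.
- ctrl.get_calibration(name): a dict with "intrinsics" (3x3 intrinsics, pixels), "R" (3x3) and "t" (3): a world point X has camera coordinates R X + t. Camera axes: x right, y down, z forward; pixel columns grow to the right and rows downward; lengths in m; the calibration is good to about 2 mm. The wrist camera is an equidistant fisheye: a pixel r from the principal point sees the ray r / f radians off the axis. A picture is of the moment at which its call begins: read the wrist's pose just before it. get_calibration takes no time and is no camera call; for the wrist camera it gives the pose at the moment of the call.
- ctrl.hand_in(): hands the job in, once; it reports no verdict.
Trained networks look in the newest picture that a camera, given by its name, has taken for a name from the list of things; names that differ only in an ending like _2 or _b are one class to them, and where a whole thing is asked for, a point or a joint stands for the part that bears it (a point fixed in the world has none). Each returns a list of dicts, best first, with "score" (0 to 1); they miss things now and then, are a little off and sometimes report something else, mostly with a low value. They report only what shows in the picture. A call takes as long as a camera call. They do not tell look-alikes from the thing itself.
- ctrl.recognise(camera, target): "point" ([x, y, z] in m, in world coordinates, good to about 4 mm: the middle of the surface that is visible of it).
The state is a dict: "time_s": time; "q": joint angles; "dq": joint speeds; "joint_efforts": joint torques, N m; "eef_pos": TCP position; "eef_rot": TCP orientation; "wrist_force": force on the tool from outside, world axes, zero at the start; "torque": the same for the moment, N m; "opening": opening from 0.0 (shut) to 1.0 (fully open).
Only numpy, scipy, OpenCV 4.12 (cv2) and the standard library are available. Lean on these libraries where they do the work, as an engineer would, in place of code of your own. Each camera call takes 0.05 s, during which the arm holds its last target.

## Working session

There is one attempt and no reset: what is moved stays moved. The work goes in short steps, Python scripts to look and compute and a tool call to move; the robot and the scene stay as the last step left them, time stands still between calls to the robot, and variables do not carry over. Pictures are saved under pics/ and viewed, and the job is handed in when it is done.

Besides the shell and the picture viewer there is one more tool, called after ">>>" as a command line: name --argument value ..., lists and objects as JSON in quotes. apply_moves: Moves the arm, as the interface text tells. Shift numbers are shares of 0.05 m and turn numbers shares of 0.12 rad, none past 1 either way. Its arguments: {"type":"object","properties":{"plan":{"type":"string"}},"required":["plan"]}

```bash
ls; mkdir -p pics
python3 - <<'E'
from bench import ctrl
import cv2
print(ctrl.get_obs())
for n in ["scene","side","wrist"]:
    im=ctrl.camera(n); cv2.imwrite(f"pics/{n}0.png",im[:,:,::-1])
    c=ctrl.get_calibration(n); print(n,c)
    for t in ["drip_tray","bearer_a","slat_a","cup_a","carton_1","pouch","glue_stick"]:
        try: print(t,[([round(float(v),3) for v in d["point"]],round(d["score"],2)) for d in ctrl.recognise(n,t)])
        except Exception as e: print(t,e)
E
```

```text
pics
{'time_s': 0.0, 'q': array([ 1.11669268e+00,  1.81538638e-01,  1.60801978e+00, -4.29552968e-07,
        1.35383110e+00, -2.06311014e-01]), 'dq': array([ 9.70404251e-05,  5.46946009e-04,  2.07004487e-04, -1.53512466e-03,
       -1.36022562e-03, -1.25159646e-03]), 'joint_efforts': array([-8.89229723e-04, -4.44873869e+01, -3.51331115e+01, -3.15723782e-04,
        9.26148175e-03,  2.88216904e-05]), 'eef_pos': array([0.14077054, 0.55693622, 0.24137982]), 'eef_rot': array([-0.55767745,  0.55823631,  0.43380686, -0.43494792]), 'wrist_force': array([-0.08563938,  0.63254641, -0.64587016]), 'torque': array([0.03231842, 0.01844087, 0.02698165]), 'opening': 1.0017994541897846}
scene {'intrinsics': array([[429.69926701,   0.        , 280.81883314],
       [  0.        , 429.69926701, 204.61057854],
       [  0.        ,   0.        ,   1.        ]]), 'R': array([[ 0.42522504, -0.90503584,  0.0096844 ],
       [-0.47519992, -0.23235049, -0.84864497],
       [ 0.77030429,  0.35626307, -0.52887421]]), 't': array([-0.25181085,  0.29699534,  0.84318449])}
drip_tray [([0.542, -0.006, 0.003], 0.8)
[... 1227 characters left out ...]
72), ([0.539, -0.006, 0.001], 0.48)]
pouch [([0.743, 0.072, 0.018], 0.86)]
glue_stick [([0.776, -0.043, 0.051], 0.62)]
wrist {'intrinsics': array([[325.1922621 ,   0.        , 281.97442897],
       [  0.        , 325.1922621 , 209.46460649],
       [  0.        ,   0.        ,   1.        ]]), 'R': array([[ 2.45735110e-01,  9.69336982e-01, -2.67949013e-04],
       [ 9.34079362e-01, -2.36723113e-01,  2.67316132e-01],
       [ 2.59055982e-01, -6.59392447e-02, -9.63608849e-01]]), 't': array([-0.57526139, -0.03496571,  0.37866161])}
drip_tray [([0.504, 0.071, 0.002], 0.68)]
bearer_a []
slat_a [([0.408, 0.226, 0.021], 0.78)]
cup_a [([0.325, 0.422, 0.019], 0.69)]
carton_1 []
pouch []
glue_stick []
```

View pics/scene0.png

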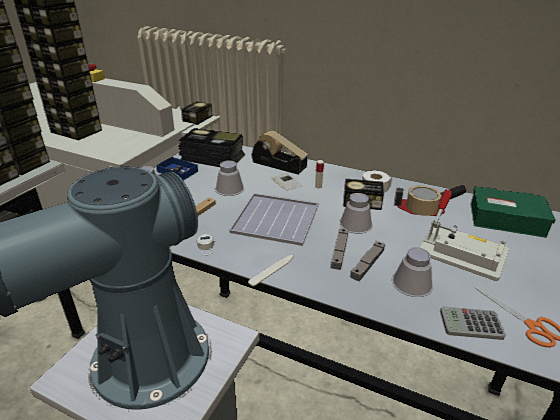

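View pics/side0.png

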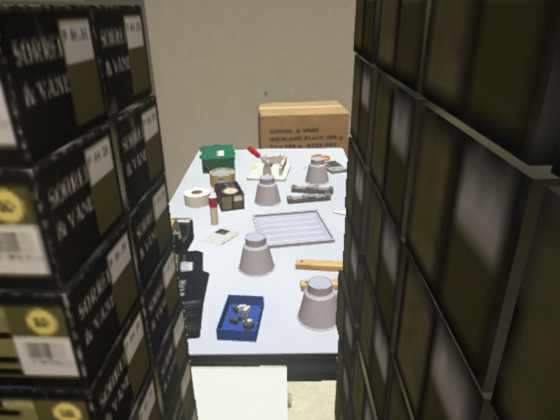

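View pics/wrist0.png

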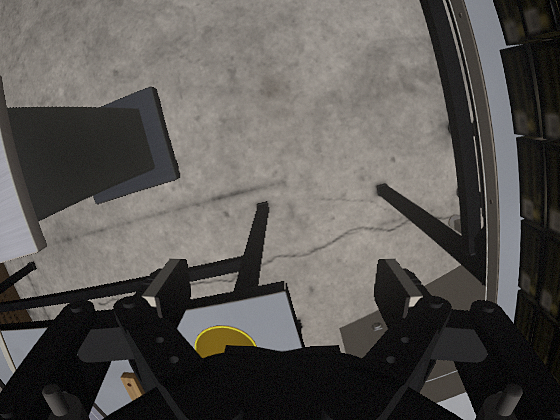

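```bash
cat > h.py <<'E'
from bench import ctrl
import numpy as np, cv2, sys
from scipy.spatial.transform import Rotation as Ro
def rot(q): return Ro.from_quat([q[1],q[2],q[3],q[0]])
def st():
    o=ctrl.get_obs(); return np.array(o["eef_pos"]),rot(o["eef_rot"]),o
def down(yaw): # tool x heading yaw, tool y down
    x=np.array([np.cos(yaw),np.sin(yaw),0]); y=np.array([0,0,-1.]); z=np.cross(x,y)
    return Ro.from_matrix(np.stack([x,y,z],1))
def yawof(R): x=R.as_matrix()[:,0]; return np.arctan2(x[1],x[0])
def plan(wps,start=None):
    """wps: list of (x,y,z,yaw or None,claw,minrows); prints rows grouped in 5"""
    p,R,o=st()
    if start is not None: p,R=start
    rows=[]
    for (x,y,z,yw,claw,n) in wps:
        tgt=np.array([x,y,z])
        y0=yawof(R)
        if yw is None: yw=y0
        cands=[yw+k*np.pi for k in(-2,-1,0,1,2)]
        q6=o["q"][5]
        yw=min(cands,key=lambda c:abs(c-y0))
        T=down(yw)
        d=np.linalg.norm(tgt-p); a=(R.inv()*T).magnitude()
        n=max(n,int(np.ceil(d/0.0495)),int(np.ceil(a/0.118)))
        p0=p.copy()
        for i in range(n):
            want=p0+(tgt-p0)*(i+1)/n
            s=np.round(R.inv().apply(want-p)/0.05,3).clip(-1,1)
            rv=(R.inv()*T).as_rotvec(); w=np.round(rv/(n-i)/0.12,3).clip(-1,1)
            p=p+R.apply(s*0.05); R=R*Ro.from_rotvec(w*0.12)
            rows.append(list(s+0.)+list(w+0.)+[claw])
        
    while len(rows)%5: rows.append([0]*6+[rows[-1][6]])
    for i in range(0,len(rows),5):
        print("; ".join(" ".join(f"{v:g}" for v in r) for r in rows[i:i+5]))
    print("end",p.round(4),"yaw",round(yawof(R),3))
def cal(n): 
    c=ctrl.get_calibration(n); return c["intrinsics"],c["R"],c["t"]
def proj(n,X,c=None):
    K,R,t=c or cal(n); X=np.atleast_2d(X)@R.T+t
    if n=="wrist":
        r=np.hypot(X[:,0],X[:,1]); th=np.arctan2(r,X[:,2]); 
        return np.stack([K[0,2]+K[0,0]*th*X[:,0]/r,K[1,2]+K[1,1]*th*X[:,1]/r],1)
    return np.stack([K[0,2]+K[0,0]*X[:,0]/X[:,2],K[1,2]+K[1,1]*X[:,1]/X[:,2]],1)
def ray(n,uv,c=None):
    K,R,t=c or cal(n); a=(uv[0]-K[0,2])/K[0,0]; b=(uv[1]-K[1,2])/K[1,1]
    if n=="wrist":
        th=np.hypot(a,b); s=np.sin(th)/th if th>1e-9 else 1; d=np.array([a*s,b*s,np.cos(th)])
    else: d=np.array([a,b,1.]); 
    d=R.T@d; return -R.T@t, d/np.linalg.norm(d)
def onz(n,uv,z,c=None):
    C,d=ray(n,uv,c); return C+d*(z-C[2])/d[2]
def tri(rays):
    A=np.zeros((3,3));b=np.zeros(3)
    for C,d in rays: M=np.eye(3)-np.outer(d,d);A+=M;b+=M@C
    return np.linalg.solve(A,b)
def rectify(im,x0,x1,y0,y1,z=0.,c=None,s=1000,n="wrist"):
    """top-down map of plane z, s px/m; rows: x decreasing downward, cols: y decreasing to right"""
    xs=np.arange(x1,x0,-1/s); ys=np.arange(y1,y0,-1/s)
    X,Y=np.meshgrid(xs,ys,indexing="ij")
    uv=proj(n,np.stack([X.ravel(),Y.ravel(),0*X.ravel()+z],1),c).astype(np.float32)
    return cv2.remap(im,uv[:,0].reshape(X.shape),uv[:,1].reshape(X.shape),cv2.INTER_LINEAR)
def snap(n,name):
    c=cal(n); im=ctrl.camera(n)[:,:,::-1].copy(); cv2.imwrite(f"pics/{name}.png",im); np.savez(f"pics/{name}.npz",K=c[0],R=c[1],t=c[2]); return im,c
def rec(n,t): return [([round(float(v),4) for v in d["point"]],round(float(d["score"]),2)) for d in ctrl.recognise(n,t)]
E
python3 - <<'E'
from h import *
p,R,o=st(); print(R.as_matrix().round(3),yawof(R))
K,Rc,t=cal("wrist"); C=-Rc.T@t
print("cam in tool",R.inv().apply(C-p).round(4),"axis",R.inv().apply(Rc[2]).round(3))
plan([(0.2,0.5,0.3,None,1,1),(0.36,0.3,0.42,-np.pi/2,1,1),(0.4,0.1,0.42,-np.pi/2,1,1)])
E
```

```text
[[ 0.245  0.    -0.969]
 [ 0.969  0.     0.245]
 [ 0.    -1.    -0.   ]] 1.3230534139706362
cam in tool [ 0.0004 -0.1318  0.0672] axis [-0.     0.964 -0.267]
-0.275 -0.385 -0.475 0 0 0 1; -0.275 -0.384 -0.475 0 0 0 1; -0.275 -0.385 -0.475 0 0 0 1; -0.515 -0.4 -0.681 0 -0.344 0 1; -0.544 -0.4 -0.658 0 -0.344 0 1
-0.569 -0.4 -0.636 0 -0.344 0 1; -0.596 -0.4 -0.612 0 -0.344 0 1; -0.62 -0.4 -0.586 0 -0.344 0 1; -0.644 -0.4 -0.561 0 -0.345 0 1; -0.8 0 -0.16 0 0 0 1
-0.8 0 -0.16 0 0 0 1; -0.8 0 -0.16 0 0 0 1; -0.8 0 -0.16 0 0 0 1; -0.801 0 -0.16 0 0 0 1; 0 0 0 0 0 0 1
end [0.4  0.1  0.42] yaw 1.571
```

>>> apply_moves --plan "-0.275 -0.385 -0.475 0 0 0 1; -0.275 -0.385 -0.475 0 0 0 1; -0.275 -0.385 -0.475 0 0 0 1; -0.515 -0.4 -0.68 0 -0.344 0 1; -0.545 -0.4 -0.66 0 -0.344 0 1"

```text
time_s: 1.7
eef_pos: [0.2538, 0.4322, 0.3408]
eef_rot: [-0.539, 0.539, 0.458, -0.458]
wrist_force: [1.3, -0.2, 0.2]
opening: 0.998
```

>>> apply_moves --plan "-0.57 -0.4 -0.635 0 -0.344 0 1; -0.595 -0.4 -0.61 0 -0.344 0 1; -0.62 -0.4 -0.585 0 -0.344 0 1; -0.645 -0.4 -0.56 0 -0.345 0 1; -0.8 0 -0.16 0 0 0 1"

```text
time_s: 2.2
eef_pos: [0.3703, 0.2587, 0.423]
eef_rot: [-0.499, 0.501, 0.502, -0.498]
wrist_force: [0.9, 0.3, 0.2]
opening: 0.998
```

Run:
```python
from h import *
p,R,o=st(); print(p,yawof(R),o["q"])
im,c=snap("wrist","w1")
for t in ["drip_tray","bearer_a","slat_a","cup_a"]: print(t,rec("wrist",t))
cv2.imwrite("pics/w1r.png",rectify(im,0.25,0.8,-0.2,0.55,c=c))
```

```text
[0.37031116 0.25870972 0.42295029] 1.5712513488351076 [ 3.46151097e-01 -1.99767333e-01  1.62897390e+00 -2.44480432e-04
  1.70699006e+00 -1.22512997e+00]
drip_tray [([0.5226, -0.0126, 0.0033], 0.61)]
bearer_a [([0.4602, -0.2997, 0.0158], 0.89)]
slat_a [([0.4515, 0.3028, 0.0174], 0.94), ([0.4602, 0.2156, 0.0232], 0.93), ([0.6073, -0.2027, 0.0462], 0.51)]
cup_a [([0.3586, 0.3993, 0.0637], 0.92), ([0.607, -0.2051, 0.0491], 0.82), ([0.6168, 0.2092, 0.057], 0.66), ([0.4808, 0.4046, 0.0578], 0.61), ([0.5186, -0.0141, 0.0012], 0.34)]
```

View pics/w1.png

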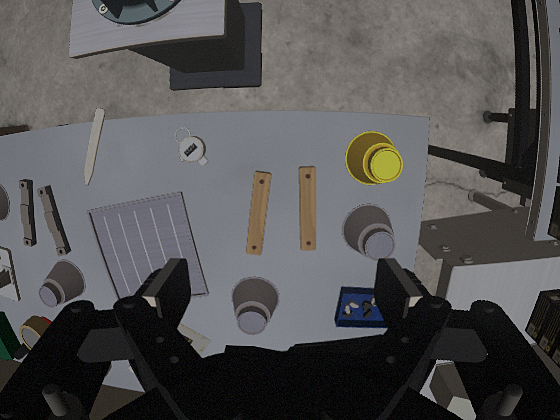

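View pics/w1r.png

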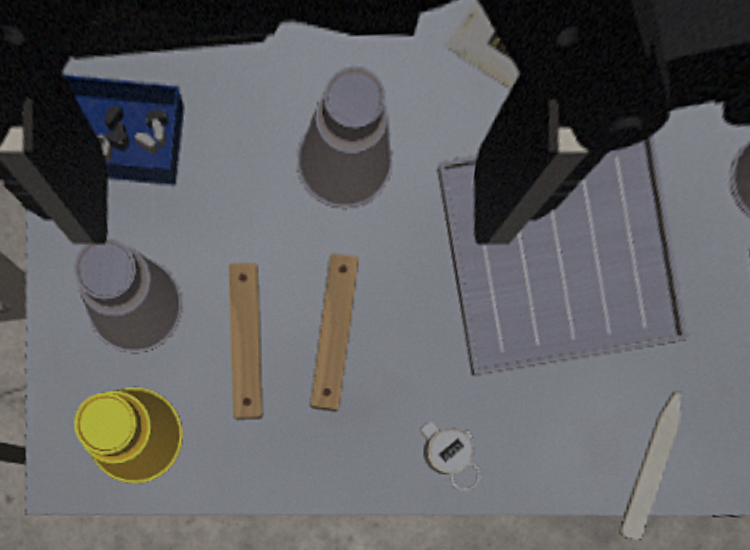

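Run:
```python
from h import *
plan([(0.38,-0.2,0.40,np.pi/2,1,10)])
```

```text
-0.92 0.04 -0.025 0 -0.001 0 1; -0.92 0.039 -0.026 0 -0.001 0 1; -0.92 0.04 -0.025 0 -0.001 0.001 1; -0.92 0.039 -0.025 0 0 0 1; -0.921 0.04 -0.025 0 -0.001 0.001 1
-0.92 0.04 -0.024 0 0 0 1; -0.92 0.039 -0.025 0 -0.001 0.001 1; -0.92 0.04 -0.025 0 0 0 1; -0.92 0.04 -0.025 0 -0.001 0.001 1; -0.92 0.04 -0.025 0 0 0 1
end [ 0.38 -0.2   0.4 ] yaw 1.571
```

>>> apply_moves --plan "-0.92 0.04 -0.02 0 0 0 1; -0.92 0.04 -0.02 0 0 0 1; -0.92 0.04 -0.02 0 0 0 1; -0.92 0.04 -0.02 0 0 0 1; -0.92 0.04 -0.02 0 0 0 1"

```text
time_s: 2.95
eef_pos: [0.3725, 0.0298, 0.4099]
eef_rot: [-0.499, 0.499, 0.501, -0.501]
wrist_force: [0.2, -0.5, 0.4]
opening: 1.006
```

>>> apply_moves --plan "-0.92 0.04 -0.02 0 0 0 1; -0.92 0.04 -0.02 0 0 0 1; -0.92 0.04 -0.02 0 0 0 1; -0.92 0.04 -0.02 0 0 0 1; -0.92 0.04 -0.02 0 0 0 1"

```text
time_s: 3.45
eef_pos: [0.3782, -0.2008, 0.3999]
eef_rot: [-0.499, 0.499, 0.501, -0.5]
wrist_force: [1.1, 0.9, 0.2]
opening: 1.0
```

Run:
```python
from h import *
p,R,o=st(); print(p,yawof(R),o["q"])
im,c=snap("wrist","w2")
for t in ["drip_tray","bearer_a","cup_a","carton_1"]: print(t,rec("wrist",t))
cv2.imwrite("pics/w2r.png",rectify(im,0.25,0.8,-0.5,0.15,z=0.022,c=c))
a=rectify(im,0.33,0.6,-0.36,-0.14,z=0.022,c=c,s=2000); cv2.imwrite("pics/w2b.png",a)
```

```text
[ 0.37824891 -0.20076333  0.39985955] 1.5731060902057825 [-7.67075906e-01 -2.51584504e-01  1.71534455e+00  5.84838083e-04
  1.67767206e+00 -2.34011948e+00]
drip_tray [([0.5211, -0.0312, 0.0056], 0.9)]
bearer_a [([0.4744, -0.2184, 0.0201], 0.66)]
cup_a [([0.494, 0.3833, 0.0161], 0.88), ([0.6154, 0.1853, 0.0328], 0.72), ([0.5946, -0.2222, 0.0605], 0.69), ([0.3627, 0.3749, 0.0138], 0.64), ([0.427, -0.4017, 0.0634], 0.58)]
carton_1 []
```

View pics/w2r.png

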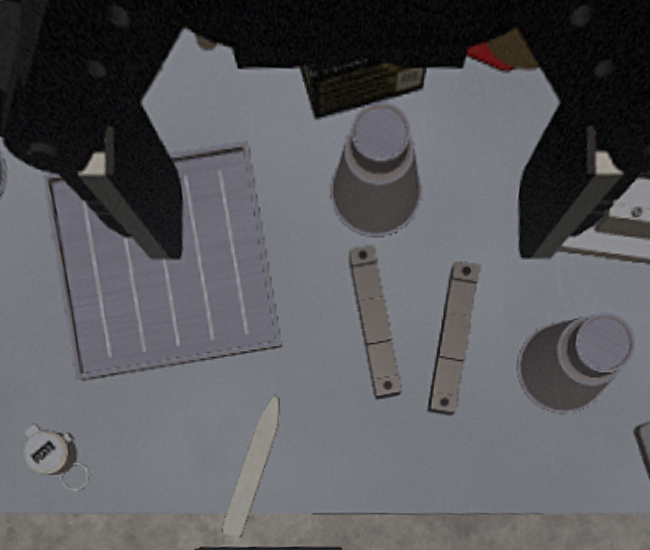

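View pics/w2b.png

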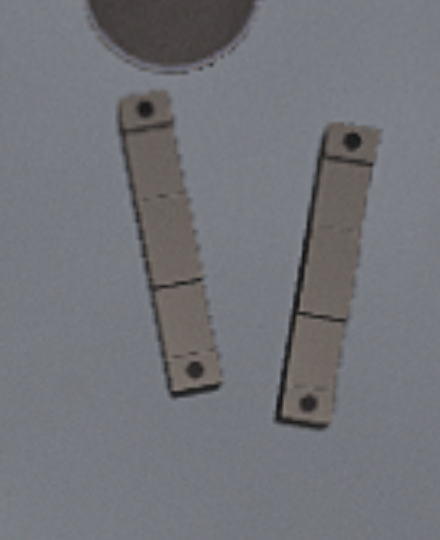

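View pics/w2.png

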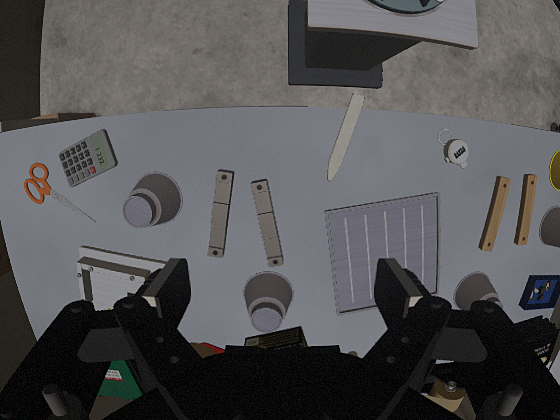

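```bash
cat > rr.py <<'E'
from h import *
def load(name):
    im=cv2.imread(f"pics/{name}.png"); d=np.load(f"pics/{name}.npz"); return im,(d["K"],d["R"],d["t"])
E
python3 - <<'E'
from rr import *
print(ctrl.tcp_to_tips)
for n in ["w1","w2"]:
    im,c=load(n); a=rectify(im,0.41,0.67,-0.14,0.13,z=0.013,c=c,s=2500); cv2.imwrite(f"pics/{n}t.png",cv2.convertScaleAbs(a[:600,:],alpha=1.6)); 
    print(a.shape)
    cv2.imwrite(f"pics/{n}t.png",cv2.resize(a,None,fx=.85,fy=.85))
E
```

```text
0.011
(651, 675, 3)
(651, 675, 3)
```

View pics/w1t.png

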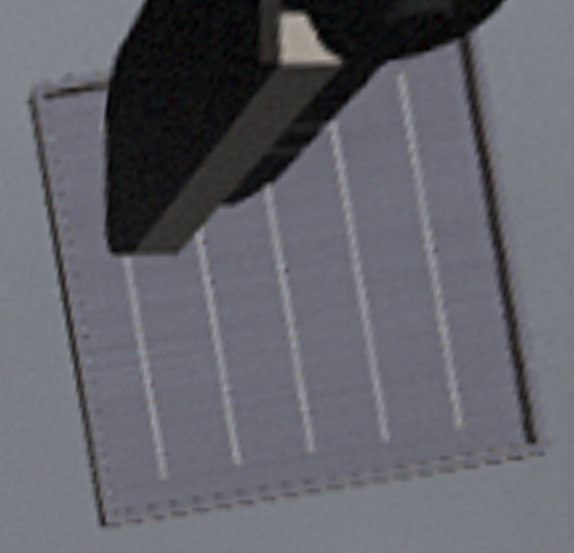

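View pics/w2t.png

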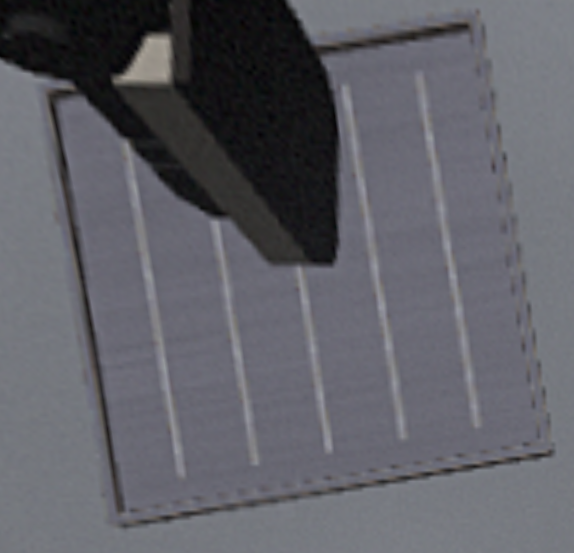

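```bash
cat > ov.py <<'E'
from rr import *
def tr(x,y,yaw,pts):
    c,s=np.cos(yaw),np.sin(yaw); P=np.array(pts,float); return np.stack([x+c*P[:,0]-s*P[:,1],y+s*P[:,0]+c*P[:,1],P[:,2]],1)
def poly(im,n,c,P,col,cl=True):
    # subdivide for fisheye
    Q=[]; m=len(P)
    for i in range(m if cl else m-1):
        for k in range(8): Q.append(P[i]+(P[(i+1)%m]-P[i])*k/8)
    uv=(proj(n,np.array(Q),c)*16*S).astype(np.int32)
    cv2.polylines(im,[uv.reshape(-1,1,2)],cl,col,1,cv2.LINE_AA,4)
S=3
def big(im): return cv2.resize(im,None,fx=S,fy=S,interpolation=cv2.INTER_CUBIC)
def sq(h,w,z): return [(-h/2,-w/2,z),(h/2,-w/2,z),(h/2,w/2,z),(-h/2,w/2,z)]
E
python3 - <<'E'
from ov import *
x,y,yaw=0.543,-0.0105,0.165
for n,(u0,v0) in [("w1",(70,170)),("w2",(310,175))]:
    im,c=load(n); b=big(im)
    for h,z,col in[(.21,.013,(0,0,255)),(.204,.013,(0,255,255)),(.204,.003,(0,255,0))]: poly(b,n[0]=="w" and "wrist",c,tr(x,y,yaw,sq(h,h,z)),col)
    cv2.imwrite(f"pics/{n}o.png",b[v0*3:v0*3+500,u0*3:u0*3+480])
E
python3 -c "
import cv2,numpy as np
cv2.imwrite('pics/o1.png',cv2.resize(np.hstack([cv2.imread('pics/w1o.png'),cv2.imread('pics/w2o.png')]),(800,417)))"
```

```text
(no output)
```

View pics/o1.png

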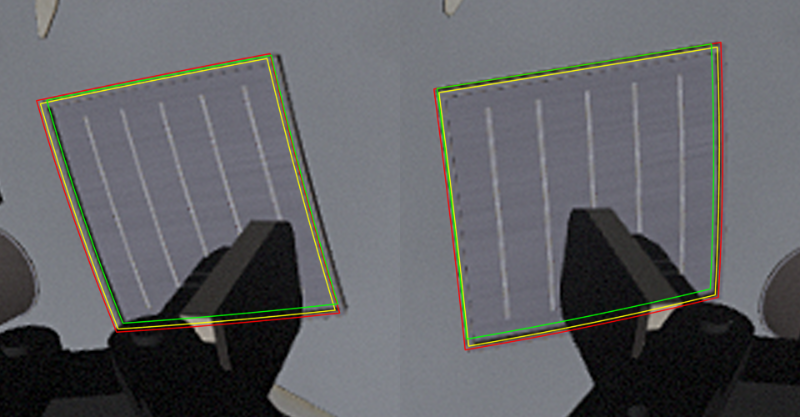

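Run:
```python
from h import *
plan([(0.48,-0.225,0.16,1.76,0.8,5),(0.48,-0.225,0.12,1.76,.7,5)])
```

```text
-0.088 0.799 -0.339 0 -0.261 0.002 0.8; -0.099 0.798 -0.337 -0.001 -0.261 0.002 0.8; -0.108 0.799 -0.333 0 -0.261 0.002 0.8; -0.119 0.799 -0.33 -0.001 -0.261 0.002 0.8; -0.129 0.799 -0.325 0 -0.261 0.002 0.8
-0.139 0.798 -0.321 -0.001 -0.261 0.001 0.8; 0 0.16 0 0 0 0 0.7; 0 0.16 0 0 0 0 0.7; 0 0.16 0 0 0 0 0.7; 0 0.16 0 0 0 0 0.7
0 0.16 0 0 0 0 0.7; 0 0 0 0 0 0 0.7; 0 0 0 0 0 0 0.7; 0 0 0 0 0 0 0.7; 0 0 0 0 0 0 0.7
end [ 0.48  -0.225  0.12 ] yaw 1.76
```

>>> apply_moves --plan "-0.09 0.8 -0.34 0 -0.26 0 0.8; -0.1 0.8 -0.34 0 -0.26 0 0.8; -0.11 0.8 -0.33 0 -0.26 0 0.8; -0.12 0.8 -0.33 0 -0.26 0 0.8; -0.13 0.8 -0.325 0 -0.26 0 0.8"

```text
time_s: 4.2
eef_pos: [0.4642, -0.2201, 0.1991]
eef_rot: [-0.458, 0.459, 0.539, -0.538]
wrist_force: [-0.3, -0.4, -0.3]
opening: 0.8
```

>>> apply_moves --plan "-0.14 0.8 -0.32 0 -0.26 0 0.8; 0 0.16 0 0 0 0 0.7; 0 0.16 0 0 0 0 0.7; 0 0 0 0 0 0 0.7; 0 0 0 0 0 0 0.7"

```text
time_s: 4.7
eef_pos: [0.4803, -0.227, 0.1462]
eef_rot: [-0.45, 0.452, 0.545, -0.545]
wrist_force: [-0.0, 0.8, 0.2]
opening: 0.7
```

Run:
```python
from ov import *
p,R,o=st(); print(p,yawof(R),o["opening"])
im,c=snap("wrist","w3")
print(rec("wrist","bearer_a"))
a=rectify(im,0.36,0.6,-0.36,-0.16,z=0.022,c=c,s=2500); cv2.imwrite("pics/w3r.png",a)
```

```text
[ 0.48032553 -0.2269508   0.1462315 ] 1.7583286511854634 0.7002048003774894
[([0.4581, -0.3015, 0.0155], 0.97), ([0.4736, -0.2193, 0.0259], 0.68)]
```

View pics/w3r.png

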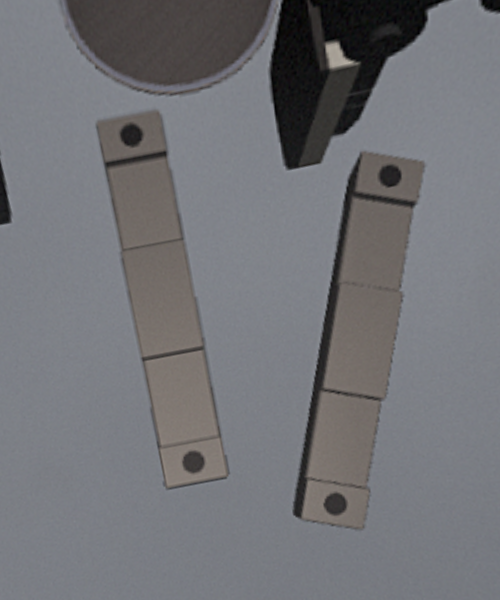

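View pics/w3.png

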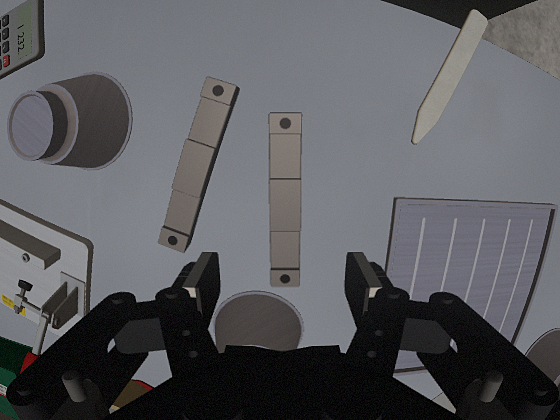

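Run:
```python
from h import *
plan([(0.4808,-0.225,0.045,1.761,0.6,3),(0.4808,-0.225,0.014,1.761,0.6,2)])
```

```text
0.017 0.675 -0.004 0.007 -0.009 -0.008 0.6; 0.016 0.675 -0.005 0.007 -0.009 -0.008 0.6; 0.016 0.675 -0.006 0.006 -0.008 -0.008 0.6; 0 0.31 0 0 0 0 0.6; 0 0.31 0 0 0 0 0.6
end [ 0.4808 -0.225   0.014 ] yaw 1.761
```

>>> apply_moves --plan "0.017 0.675 -0.005 0.007 -0.009 -0.008 0.6; 0.016 0.675 -0.005 0.007 -0.009 -0.008 0.6; 0.016 0.675 -0.005 0.006 -0.008 -0.008 0.6; 0 0.31 0 0 0 0 0.6; 0 0.31 0 0 0 0 0.6"

```text
time_s: 5.3
eef_pos: [0.4798, -0.2245, 0.0119]
eef_rot: [-0.451, 0.449, 0.545, -0.545]
wrist_force: [-0.1, 0.3, 0.6]
opening: 0.6
```

>>> apply_moves --plan "0 0 0 0 0 0 0; 0 0 0 0 0 0 0; 0 0 0 0 0 0 0; 0 0 0 0 0 0 0; 0 0 0 0 0 0 0"

```text
time_s: 5.8
eef_pos: [0.4803, -0.2246, 0.0128]
eef_rot: [-0.451, 0.45, 0.545, -0.545]
wrist_force: [-0.2, -0.4, 3.5]
opening: 0.294
```

Run:
```python
from h import *
plan([(0.4803,-0.2246,0.1,None,0,2),(0.5356,0.0354,0.18,1.736,0,8)])
```

```text
0.001 -0.872 0.001 -0.005 0 0.006 0; 0 -0.871 0 -0.005 0 0.007 0; 0.612 -0.2 -0.259 0 0.026 0 0; 0.613 -0.2 -0.256 0 0.026 0 0; 0.614 -0.2 -0.255 0 0.026 0 0
0.614 -0.2 -0.253 0 0.026 0 0; 0.616 -0.2 -0.251 0 0.026 0 0; 0.616 -0.2 -0.249 0 0.026 0 0; 0.616 -0.2 -0.248 0 0.027 0 0; 0.618 -0.2 -0.245 0 0.026 0 0
end [0.5356 0.0354 0.18  ] yaw 1.736
```

>>> apply_moves --plan "0 -0.87 0 0 0 0 0; 0 -0.87 0 0 0 0 0; 0.61 -0.2 -0.26 0 0.026 0 0; 0.613 -0.2 -0.256 0 0.026 0 0; 0.614 -0.2 -0.255 0 0.026 0 0"

```text
time_s: 6.3
eef_pos: [0.501, -0.1261, 0.1301]
eef_rot: [-0.454, 0.452, 0.543, -0.543]
wrist_force: [1.1, -1.4, -0.4]
opening: 0.29
```

>>> apply_moves --plan "0.614 -0.2 -0.253 0 0.026 0 0; 0.616 -0.2 -0.251 0 0.026 0 0; 0.616 -0.2 -0.249 0 0.026 0 0; 0.616 -0.2 -0.248 0 0.026 0 0; 0.618 -0.2 -0.245 0 0.026 0 0"

```text
time_s: 6.8
eef_pos: [0.5355, 0.0368, 0.18]
eef_rot: [-0.458, 0.456, 0.54, -0.54]
wrist_force: [1.1, -0.2, -0.5]
opening: 0.288
```

Run:
```python
from ov import *
p,R,o=st(); print(p,yawof(R),o["opening"])
im,c=snap("wrist","w4")
x,y,yaw=0.543,-0.009,0.165
b=big(im)
for h,z,col in[(.21,.013,(0,0,255)),(.204,.013,(0,255,255)),(.204,.003,(0,255,0))]: poly(b,"wrist",c,tr(x,y,yaw,sq(h,h,z)),col)
cv2.imwrite("pics/w4o.png",cv2.resize(b,(800,600)))
```

```text
[0.53552434 0.03683987 0.17998698] 1.7360936750801068 0.2875580190095351
```

View pics/w4o.png

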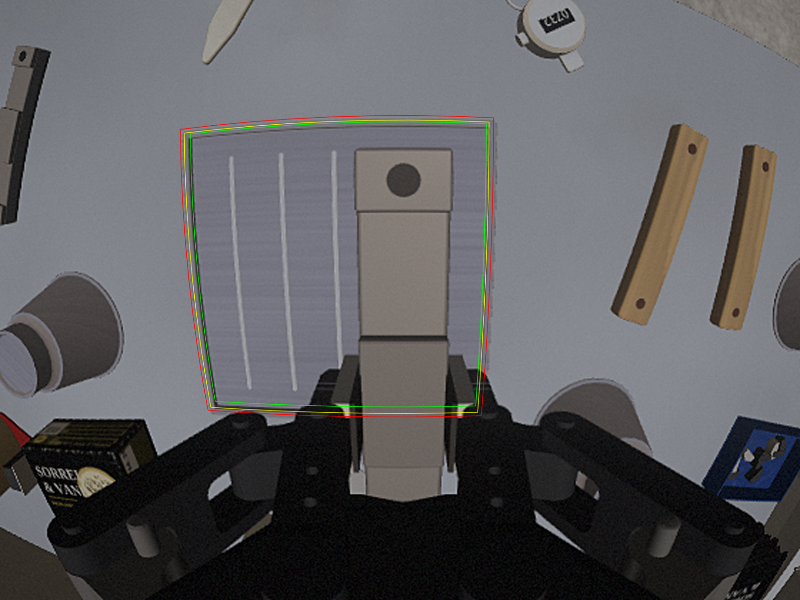

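Run:
```python
from h import *
plan([(0.5366,0.0364,0.05,1.736,0,3),(0.5366,0.0364,0.0175,1.736,0,7)])
```

```text
-0.034 0.879 0.01 0.005 0.005 0.013 0; -0.032 0.88 0.008 0.005 0.006 0.013 0; -0.031 0.879 0.009 0.005 0.005 0.013 0; 0 0.093 0 0 0 0 0; 0 0.093 0 0 0 0 0
0 0.093 0 0 0 0 0; 0 0.093 0 0 0 0 0; 0 0.092 0 0 0 0 0; 0 0.093 0 0 0 0 0; 0 0.093 0 0 0 0 0
end [0.5366 0.0364 0.0175] yaw 1.736
```

Run:
```python
from h import *
p,R,o=st(); print(p,R.as_matrix().round(4),yawof(R))
```

```text
[0.53702615 0.04099371 0.1819257 ] [[-0.1664  0.001  -0.9861]
 [ 0.9861  0.0049 -0.1664]
 [ 0.0047 -1.     -0.0018]] 1.7379445483994747
```

>>> apply_moves --plan "0 0.88 0 0 0 0 0; 0 0.88 0 0 0 0 0; 0 0.5 0 0 0 0 0; 0 0 0 0 0 0 0; 0 0 0 0 0 0 0"

```text
time_s: 7.35
eef_pos: [0.5353, 0.0356, 0.0667]
eef_rot: [0.458, -0.456, -0.54, 0.54]
wrist_force: [0.3, -0.5, -1.2]
opening: 0.29
```

Run:
```python
from h import *
p,R,o=st(); print(p,R.as_matrix().round(4),yawof(R))
plan([(0.5366,0.0364,0.0175,1.736,0,5)])
```

```text
[0.53534668 0.03559335 0.06672252] [[-0.1646 -0.0031 -0.9863]
 [ 0.9864  0.0024 -0.1646]
 [ 0.0029 -1.      0.0026]] 1.7361845212450326
0.002 0.197 -0.006 -0.004 0 0.005 0; 0.002 0.197 -0.006 -0.004 0 0.005 0; 0.002 0.197 -0.006 -0.005 0.001 0.005 0; 0.002 0.197 -0.005 -0.004 0 0.004 0; 0.002 0.196 -0.006 -0.005 0.001 0.005 0
end [0.5366 0.0364 0.0175] yaw 1.736
```

>>> apply_moves --plan "0 0.24 -0.01 0 0 0 0; 0 0.24 -0.01 0 0 0 0; 0 0.24 0 0 0 0 0; 0 0.2 0 0 0 0 0; 0 0.08 0 0 0 0 0"

```text
time_s: 7.85
eef_pos: [0.535, 0.0361, 0.0158]
eef_rot: [0.459, -0.455, -0.539, 0.54]
wrist_force: [-17.9, 1.4, 39.1]
opening: 0.286
```

>>> apply_moves --plan "0 0 0 0 0 0 0; 0 0 0 0 0 0 0; 0 0 0 0 0 0 0.5; 0 0 0 0 0 0 0.5; 0 0 0 0 0 0 0.5"

```text
time_s: 8.35
eef_pos: [0.5361, 0.036, 0.0163]
eef_rot: [-0.458, 0.456, 0.54, -0.54]
wrist_force: [0.5, 0.2, 0.0]
opening: 0.5
```

Run:
```python
from h import *
p,R,o=st(); print(p,yawof(R))
plan([(p[0],p[1],0.12,None,0.5,3),(0.4644,-0.305,0.15,-.166+np.pi/2,.6,8)])
```

```text
[0.53610731 0.0359651  0.01628268] 1.736191785669298
0.002 -0.691 0.002 -0.006 0 0.008 0.5; 0.001 -0.692 0.001 -0.006 0 0.007 0.5; 0.001 -0.691 0 -0.007 0 0.008 0.5; -0.811 -0.075 0.317 0 0.345 0 0.6; -0.824 -0.075 0.284 0 0.345 0 0.6
-0.835 -0.075 0.249 0 0.345 0 0.6; -0.844 -0.075 0.214 0 0.345 0 0.6; -0.853 -0.075 0.179 0 0.345 0 0.6; -0.859 -0.075 0.144 0 0.346 0 0.6; -0.864 -0.075 0.108 0 0.345 0 0.6
-0.868 -0.075 0.072 0 0.346 0 0.6; 0 0 0 0 0 0 0.6; 0 0 0 0 0 0 0.6; 0 0 0 0 0 0 0.6; 0 0 0 0 0 0 0.6
end [ 0.4644 -0.305   0.15  ] yaw 1.405
```

>>> apply_moves --plan "0 -0.69 0 0 0 0 0.5; 0 -0.69 0 0 0 0 0.5; 0 -0.69 0 0 0 0 0.5; -0.81 -0.075 0.317 0 0.345 0 0.6; -0.825 -0.075 0.285 0 0.345 0 0.6"

```text
time_s: 8.85
eef_pos: [0.5192, -0.0498, 0.1289]
eef_rot: [-0.479, 0.478, 0.521, -0.52]
wrist_force: [0.0, -0.1, 0.2]
opening: 0.596
```

>>> apply_moves --plan "-0.835 -0.075 0.25 0 0.345 0 0.6; -0.845 -0.075 0.214 0 0.345 0 0.6; -0.855 -0.075 0.18 0 0.345 0 0.6; -0.86 -0.075 0.144 0 0.345 0 0.6; -0.865 -0.075 0.108 0 0.345 0 0.6"

```text
time_s: 9.35
eef_pos: [0.4728, -0.2646, 0.1458]
eef_rot: [0.532, -0.529, -0.467, 0.468]
wrist_force: [0.3, 0.1, -0.6]
opening: 0.601
```

>>> apply_moves --plan "-0.868 -0.075 0.072 0 0.345 0 0.6; 0 0 0 0 0 0 0.6; 0 0 0 0 0 0 0.6; 0 0 0 0 0 0 0.6; 0 0 0 0 0 0 0.6"

```text
time_s: 9.85
eef_pos: [0.4647, -0.304, 0.1488]
eef_rot: [0.541, -0.538, -0.457, 0.458]
wrist_force: [0.1, 0.3, -0.9]
opening: 0.601
```

Run:
```python
from ov import *
p,R,o=st(); print(p,yawof(R),o["opening"])
im,c=snap("wrist","w5")
print(rec("wrist","bearer_a"))
a=rectify(im,0.36,0.6,-0.36,0.08,z=0.022,c=c,s=1800); cv2.imwrite("pics/w5r.png",a)
```

```text
[ 0.46471223 -0.30403356  0.14884061] 1.4068671982394976 0.6012475473514226
[([0.4572, -0.3047, 0.0224], 0.91), ([0.4803, 0.0173, 0.0102], 0.55)]
```

View pics/w5r.png

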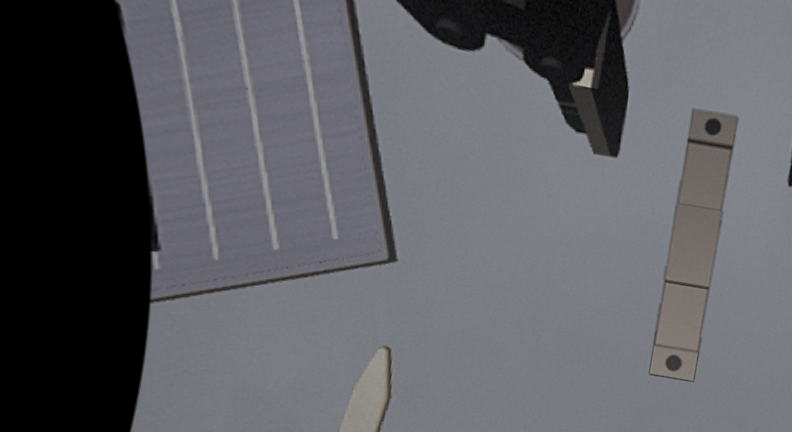

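>>> apply_moves --plan "-0.02 0.8 0 0 0 0 0.6; 0 0.8 0 0 0 0 0.6; 0 0.65 0 0 0 0 0.6; 0 0.3 0 0 0 0 0.6; 0 0.15 0 0 0 0 0.6"

```text
time_s: 10.45
eef_pos: [0.4636, -0.3051, 0.0128]
eef_rot: [0.542, -0.537, -0.457, 0.457]
wrist_force: [-0.7, -0.9, 0.0]
opening: 0.601
```

>>> apply_moves --plan "0 0 0 0 0 0 0.6; 0 0 0 0 0 0 0; 0 0 0 0 0 0 0; 0 0 0 0 0 0 0; 0 0 0 0 0 0 0"

```text
time_s: 10.95
eef_pos: [0.4652, -0.3074, 0.0162]
eef_rot: [-0.54, 0.54, 0.457, -0.457]
wrist_force: [-0.4, 0.8, 6.4]
opening: 0.286
```

Run:
```python
from h import *
p,R,o=st(); print(p,yawof(R))
plan([(p[0],p[1],0.11,None,0.,2),(0.5514,-0.0524,0.14,1.736,0.,6)])
```

```text
[ 0.46519552 -0.30743066  0.01615342] 1.40493680071175
0 -0.938 0 -0.001 0 -0.001 0; 0 -0.939 0 0 0 -0.001 0; 0.886 -0.1 -0.143 0 -0.46 0 0; 0.876 -0.1 -0.192 0 -0.46 0 0; 0.865 -0.1 -0.239 0 -0.46 0 0
0.85 -0.1 -0.288 0 -0.46 0 0; 0.833 -0.1 -0.333 0 -0.459 0 0; 0.814 -0.1 -0.379 -0.001 -0.46 0 0; 0 0 0 0 0 0 0; 0 0 0 0 0 0 0
end [ 0.5514 -0.0524  0.14  ] yaw 1.736
```

>>> apply_moves --plan "0 -0.94 0 0 0 0 0; 0 -0.94 0 0 0 0 0; 0.886 -0.1 -0.143 0 -0.46 0 0; 0.876 -0.1 -0.19 0 -0.46 0 0; 0.865 -0.1 -0.24 0 -0.46 0 0"

```text
time_s: 11.45
eef_pos: [0.5078, -0.1781, 0.1247]
eef_rot: [0.501, -0.499, -0.5, 0.5]
wrist_force: [0.1, -0.1, -1.3]
opening: 0.291
```

>>> apply_moves --plan "0.85 -0.1 -0.288 0 -0.46 0 0; 0.833 -0.1 -0.333 0 -0.46 0 0; 0.814 -0.1 -0.38 0 -0.46 0 0; 0 0 0 0 0 0 0; 0 0 0 0 0 0 0"

```text
time_s: 11.95
eef_pos: [0.5507, -0.0506, 0.139]
eef_rot: [0.457, -0.455, -0.54, 0.54]
wrist_force: [0.2, -0.6, -1.0]
opening: 0.289
```

Run:
```python
from ov import *
p,R,o=st(); print(p,yawof(R),o["opening"])
im,c=snap("wrist","w6")
b=big(im)
x,y,yaw=0.544,-0.008,0.165
for h,z,col in[(.21,.013,(0,0,255)),(.204,.003,(0,255,0))]: poly(b,"wrist",c,tr(x,y,yaw,sq(h,h,z)),col)
P=tr(x,y,yaw,[(0,.045,0)])[0]; poly(b,"wrist",c,tr(P[0],P[1],yaw,sq(.15,.026,.025)),(255,0,0))
cv2.imwrite("pics/w6o.png",cv2.resize(b,(800,600)))
```

```text
[ 0.55067044 -0.05061934  0.13897893] 1.7384677414604335 0.28912641452704313
```

View pics/w6o.png

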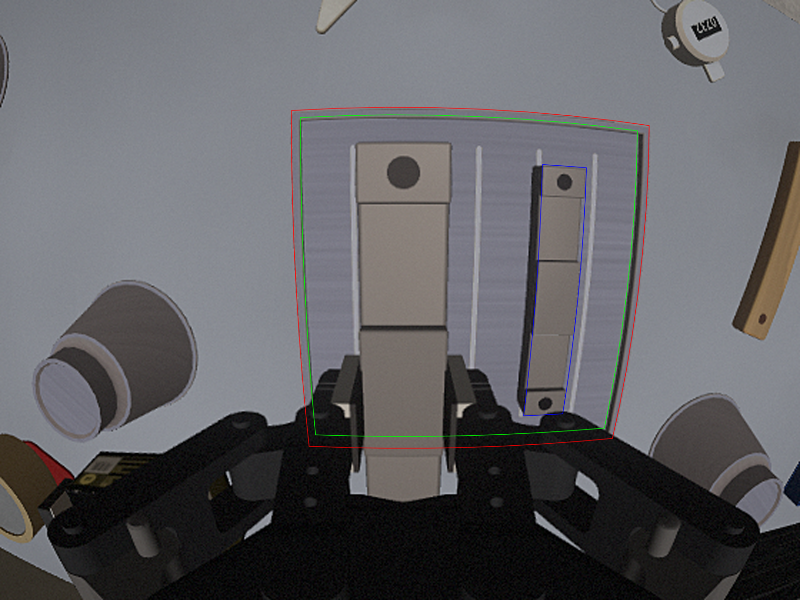

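>>> apply_moves --plan "-0.02 0.8 -0.01 0 0 0 0; -0.02 0.8 -0.01 0 0 0 0; 0 0.5 0 0 0 0 0; 0 0.1 0 0 0 0 0; 0 0 0 0 0 0 0"

```text
time_s: 12.5
eef_pos: [0.5507, -0.0541, 0.0279]
eef_rot: [0.46, -0.456, -0.539, 0.539]
wrist_force: [-0.3, -0.5, -0.3]
opening: 0.291
```

Run:
```python
from h import *
p,R,o=st(); print(p,yawof(R))
plan([(0.5514,-0.0524,0.018,1.736,0.,5)])
```

```text
[ 0.55065318 -0.05413888  0.02789499] 1.7340257631051932
0.006 0.04 -0.004 -0.007 -0.003 0.006 0; 0.006 0.039 -0.004 -0.007 -0.003 0.006 0; 0.007 0.04 -0.005 -0.007 -0.003 0.006 0; 0.006 0.039 -0.004 -0.008 -0.004 0.006 0; 0.006 0.04 -0.004 -0.007 -0.003 0.006 0
end [ 0.5514 -0.0524  0.018 ] yaw 1.736
```

>>> apply_moves --plan "0.01 0.07 -0.005 0 0 0 0; 0.01 0.06 -0.005 0 0 0 0; 0.01 0.05 0 0 0 0 0; 0 0.03 0 0 0 0 0; 0 0 0 0 0 0 0"

```text
time_s: 13.0
eef_pos: [0.5522, -0.0515, 0.0192]
eef_rot: [-0.458, 0.456, 0.54, -0.54]
wrist_force: [-3.3, 1.0, 5.4]
opening: 0.287
```

>>> apply_moves --plan "0 0.02 0 0 0 0 0; 0 0 0 0 0 0 0.5; 0 0 0 0 0 0 0.5; 0 0 0 0 0 0 0.5; 0 0 0 0 0 0 0.5"

```text
time_s: 13.5
eef_pos: [0.5517, -0.0514, 0.0169]
eef_rot: [0.458, -0.456, -0.54, 0.54]
wrist_force: [1.5, 0.3, -0.5]
opening: 0.503
```

Run:
```python
from h import *
p,R,o=st(); print(p,yawof(R))
plan([(p[0],p[1],0.12,1.736,0.5,3),(0.462,0.212,0.15,1.434,0.6,7)])
```

```text
[ 0.5516568  -0.05137552  0.01692317] 1.7362340366447193
0.002 -0.687 0.002 -0.007 0.001 0.008 0.5; 0.001 -0.687 0.001 -0.007 0 0.008 0.5; 0.001 -0.688 0.001 -0.007 0.001 0.008 0.5; 0.784 -0.086 0.129 0 0.36 0 0.6; 0.778 -0.085 0.162 0 0.359 0 0.6
0.771 -0.086 0.196 0 0.36 0 0.6; 0.761 -0.086 0.23 0 0.359 0 0.6; 0.751 -0.085 0.261 0 0.36 0 0.6; 0.738 -0.086 0.294 0 0.359 0 0.6; 0.725 -0.086 0.325 0 0.36 0 0.6
end [0.462 0.212 0.15 ] yaw 1.434
```

>>> apply_moves --plan "0 -0.69 0 0 0 0 0.5; 0 -0.69 0 0 0 0 0.5; 0 -0.69 0 0 0 0 0.5; 0.784 -0.085 0.13 0 0.36 0 0.6; 0.778 -0.085 0.16 0 0.36 0 0.6"

```text
time_s: 14.0
eef_pos: [0.5273, 0.0234, 0.1308]
eef_rot: [-0.481, 0.481, 0.519, -0.518]
wrist_force: [-0.0, 0.4, -0.9]
opening: 0.6
```

>>> apply_moves --plan "0.77 -0.085 0.195 0 0.36 0 0.6; 0.76 -0.085 0.23 0 0.36 0 0.6; 0.75 -0.085 0.26 0 0.36 0 0.6; 0.74 -0.085 0.295 0 0.36 0 0.6; 0.725 -0.085 0.325 0 0.36 0 0.6"

```text
time_s: 14.5
eef_pos: [0.4618, 0.213, 0.1513]
eef_rot: [0.535, -0.532, -0.464, 0.464]
wrist_force: [0.5, 0.7, -0.8]
opening: 0.601
```

>>> apply_moves --plan "0 0 0 0 0 0 0.6; 0 0 0 0 0 0 0.6; 0 0 0 0 0 0 0.6; 0 0 0 0 0 0 0.6; 0 0 0 0 0 0 0.6"

```text
time_s: 15.0
eef_pos: [0.463, 0.2105, 0.1509]
eef_rot: [0.535, -0.532, -0.464, 0.464]
wrist_force: [-0.2, -0.1, -0.0]
opening: 0.606
```

Run:
```python
from ov import *
p,R,o=st(); print(p,yawof(R),o["opening"])
im,c=snap("wrist","w7")
print(rec("wrist","slat_a"))
a=rectify(im,0.34,0.66,-0.1,0.34,z=0.018,c=c,s=1800); cv2.imwrite("pics/w7r.png",a)
```

```text
[0.462952   0.21050995 0.1509304 ] 1.432037690311294 0.6057297851435202
[([0.4492, 0.3006, 0.0174], 0.89), ([0.4606, 0.212, 0.0219], 0.85)]
```

View pics/w7r.png

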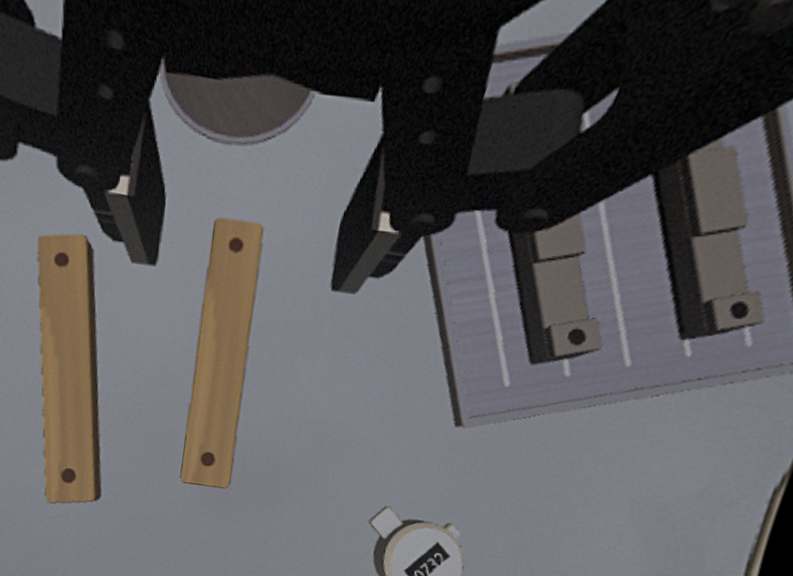

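>>> apply_moves --plan "0.065 0.8 -0.01 0 -0.08 0 0.6; 0.065 0.8 -0.01 0 0 0 0.6; 0 0.65 0 0 0 0 0.6; 0 0.3 0 0 0 0 0.6; 0 0.16 0 0 0 0 0.6"

```text
time_s: 15.6
eef_pos: [0.4628, 0.2176, 0.0137]
eef_rot: [0.533, -0.529, -0.466, 0.468]
wrist_force: [-0.4, -0.4, 0.6]
opening: 0.598
```

>>> apply_moves --plan "0 0 0 0 0 0 0.6; 0 0 0 0 0 0 0; 0 0 0 0 0 0 0; 0 0 0 0 0 0 0; 0 0 0 0 0 0 0"

```text
time_s: 16.1
eef_pos: [0.4654, 0.2185, 0.0172]
eef_rot: [0.532, -0.53, -0.468, 0.466]
wrist_force: [0.1, -0.1, 7.1]
opening: 0.304
```

Run:
```python
from ov import *
p,R,o=st(); print(p,yawof(R))
T=tr(.544,-.008,.165,[(.04,0,0),(-.04,0,0)]); print(T)
plan([(p[0],p[1],0.11,None,0.,2),(0.46,0.13,0.15,None,0,2),(T[1][0],T[1][1],0.16,.165,0.,6)])
```

```text
[0.46536667 0.21847552 0.017175  ] 1.4434066737393567
[[ 0.58345673 -0.00142991  0.        ]
 [ 0.50454327 -0.01457009  0.        ]]
0.003 -0.928 0 -0.001 0 0.012 0; 0.001 -0.928 0 -0.002 0 0.012 0; -0.884 -0.4 -0.059 0 0 0 0; -0.885 -0.401 -0.059 0 0 0 0; -0.25 -0.018 -0.114 0 0.968 0 0
-0.236 -0.018 -0.142 0 0.969 0 0; -0.217 -0.018 -0.168 0 0.968 0 0; -0.197 -0.019 -0.193 0 0.969 0 0; -0.173 -0.018 -0.213 0 0.968 0 0; -0.147 -0.018 -0.233 0 0.969 0 0
-0.119 -0.018 -0.248 0 0.968 0 0; -0.089 -0.018 -0.26 0 0.969 0 0; -0.059 -0.018 -0.269 0 0.968 0 0; -0.027 -0.019 -0.273 0 0.969 0 0; 0.005 -0.018 -0.275 0 0.968 0 0
end [ 0.5045 -0.0146  0.16  ] yaw 0.165
```

>>> apply_moves --plan "0 -0.93 0 0 0 0 0; 0 -0.93 0 0 0 0 0; -0.884 -0.4 -0.06 0 0 0 0; -0.885 -0.4 -0.06 0 0 0 0; -0.25 -0.018 -0.114 0 0.968 0 0"

```text
time_s: 16.6
eef_pos: [0.4645, 0.1137, 0.1526]
eef_rot: [-0.557, 0.558, 0.436, -0.434]
wrist_force: [0.9, 0.7, -1.0]
opening: 0.311
```

>>> apply_moves --plan "-0.236 -0.018 -0.142 0 0.968 0 0; -0.217 -0.018 -0.168 0 0.968 0 0; -0.197 -0.018 -0.193 0 0.968 0 0; -0.173 -0.018 -0.213 0 0.968 0 0; -0.147 -0.018 -0.233 0 0.968 0 0"

```text
time_s: 17.1
eef_pos: [0.4835, 0.05, 0.154]
eef_rot: [0.66, -0.658, -0.256, 0.257]
wrist_force: [0.7, 0.2, 0.9]
opening: 0.312
```

>>> apply_moves --plan "-0.12 -0.018 -0.248 0 0.968 0 0; -0.09 -0.018 -0.26 0 0.968 0 0; -0.06 -0.018 -0.27 0 0.968 0 0; -0.027 -0.018 -0.273 0 0.968 0 0; 0.005 -0.018 -0.275 0 0.97 0 0"

```text
time_s: 17.6
eef_pos: [0.5037, -0.0158, 0.1582]
eef_rot: [0.706, -0.704, -0.056, 0.058]
wrist_force: [0.4, -0.7, -0.2]
opening: 0.308
```

Run:
```python
from ov import *
p,R,o=st(); print(p,yawof(R))
T=tr(.544,-.008,.165,[(.04,0,0),(-.04,0,0)])
plan([(T[0][0],T[0][1],0.16,.165,0.,5)])
```

```text
[ 0.50367442 -0.01579779  0.15822836] 0.1606159015591534
0.324 -0.008 0.006 -0.004 -0.007 -0.003 0; 0.324 -0.007 0.005 -0.004 -0.007 -0.003 0; 0.325 -0.008 0.005 -0.005 -0.008 -0.004 0; 0.324 -0.007 0.005 -0.004 -0.007 -0.003 0; 0.324 -0.007 0.005 -0.005 -0.008 -0.004 0
end [ 0.5835 -0.0014  0.16  ] yaw 0.165
```

>>> apply_moves --plan "0.54 -0.01 0.005 0 0 0 0; 0.54 -0.01 0.005 0 0 0 0; 0.54 -0.01 0.005 0 0 0 0; 0 0 0 0 0 0 0; 0 0 0 0 0 0 0"

```text
time_s: 18.1
eef_pos: [0.5831, -0.0011, 0.1589]
eef_rot: [0.706, -0.704, -0.057, 0.06]
wrist_force: [-0.8, -0.1, -0.0]
opening: 0.314
```

Run:
```python
from ov import *
p,R,o=st(); print(p,yawof(R),o["opening"])
im,c=snap("wrist","w8")
b=big(im); x,y,yaw=0.544,-0.008,0.165
for h,z,col in[(.21,.013,(0,0,255)),(.204,.003,(0,255,0))]: poly(b,"wrist",c,tr(x,y,yaw,sq(h,h,z)),col)
for s in(1,-1):
    P=tr(x,y,yaw,[(0,.045*s,0)])[0]; poly(b,"wrist",c,tr(P[0],P[1],yaw,sq(.15,.026,.025)),(255,0,0))
cv2.imwrite("pics/w8o.png",cv2.resize(b,(800,600)))
for n in ["scene"]:
    im,c=snap(n,"s8"); b=big(im); poly(b,n,c,tr(x,y,yaw,sq(.21,.21,.013)),(0,0,255))
    for s in(1,-1):
        P=tr(x,y,yaw,[(0,.045*s,0)])[0]; poly(b,n,c,tr(P[0],P[1],yaw,sq(.15,.026,.025)),(255,0,0))
    cv2.imwrite("pics/s8o.png",b[500:850,600:1150])
```

```text
[ 0.58306426 -0.00105593  0.15894582] 0.1658827811941325 0.31432763080455134
```

View pics/w8o.png

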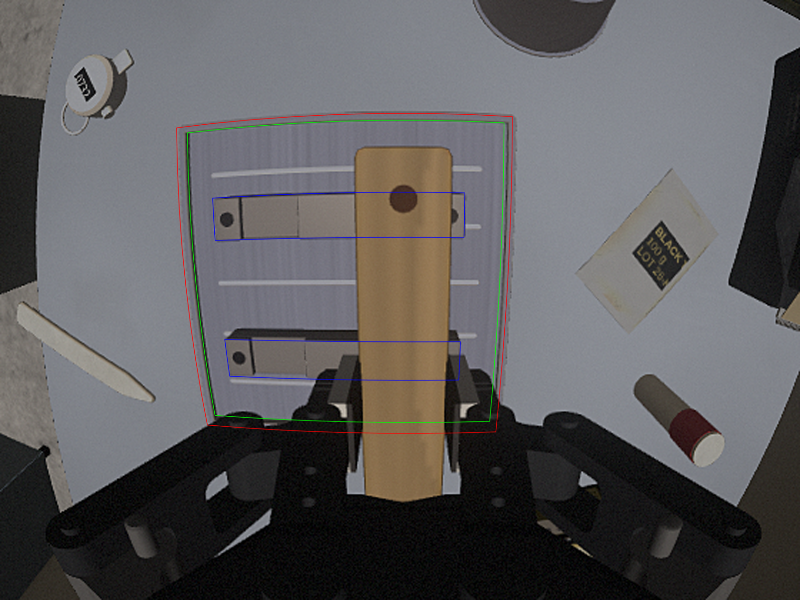

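View pics/s8o.png

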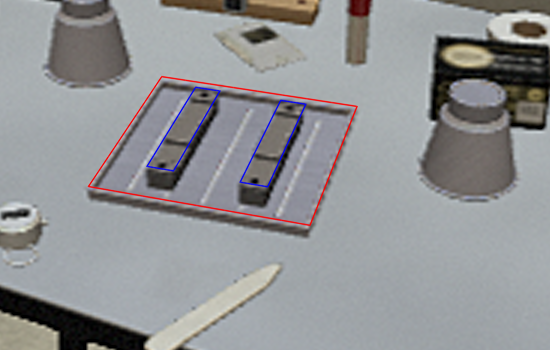

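>>> apply_moves --plan "0.01 0.8 0 0 0 0 0; 0 0.8 0 0 0 0 0; 0 0.5 0 0 0 0 0; 0 0.18 0 0 0 0 0; 0 0 0 0 0 0 0"

```text
time_s: 18.7
eef_pos: [0.5821, -0.0008, 0.0442]
eef_rot: [0.706, -0.704, -0.056, 0.06]
wrist_force: [0.8, -0.8, 0.0]
opening: 0.303
```

Run:
```python
from ov import *
p,R,o=st(); print(p,yawof(R),R.as_matrix()[:,1])
plan([(.5835,-.0014,0.036,.165,0.,5)])
```

```text
[ 0.58212942 -0.00079846  0.04422826] 0.16514317153520147 [-0.0056043   0.00288739 -0.99998013]
0.005 0.033 -0.003 -0.006 0 -0.008 0; 0.005 0.033 -0.004 -0.006 0 -0.009 0; 0.005 0.033 -0.003 -0.006 0 -0.008 0; 0.006 0.033 -0.003 -0.007 0.001 -0.009 0; 0.005 0.032 -0.004 -0.006 0 -0.008 0
end [ 0.5835 -0.0014  0.036 ] yaw 0.165
```

>>> apply_moves --plan "0.006 0.05 -0.003 0 0 0 0; 0.006 0.05 -0.003 0 0 0 0; 0.006 0.05 0 0 0 0 0; 0.006 0.03 0 0 0 0 0; 0 0 0 0 0 0 0"

```text
time_s: 19.2
eef_pos: [0.5853, -0.0011, 0.0372]
eef_rot: [0.705, -0.704, -0.058, 0.059]
wrist_force: [-2.3, 0.2, 5.1]
opening: 0.31
```

>>> apply_moves --plan "0 0.02 0 0 0 0 0; 0 0 0 0 0 0 0; 0 0 0 0 0 0 0.5; 0 0 0 0 0 0 0.5; 0 0 0 0 0 0 0.5"

```text
time_s: 19.7
eef_pos: [0.5847, -0.0009, 0.0351]
eef_rot: [0.706, -0.704, -0.057, 0.059]
wrist_force: [-0.0, 1.4, -0.2]
opening: 0.5
```

Run:
```python
from h import *
p,R,o=st()
plan([(p[0],p[1],0.15,None,0.5,3),(0.456,0.30,0.15,1.603,0.6,7)])
```

```text
-0.002 -0.766 0.002 -0.008 0 -0.007 0.5; -0.001 -0.766 0.002 -0.008 0 -0.007 0.5; -0.001 -0.766 0 -0.008 0 -0.007 0.5; -0.119 0 0.489 0 -0.922 0 0.6; -0.064 0 0.5 0 -0.922 0 0.6
-0.009 0 0.503 0 -0.921 0 0.6; 0.047 0 0.502 0 -0.922 0 0.6; 0.101 0 0.493 0 -0.921 0 0.6; 0.156 0 0.479 0 -0.922 0 0.6; 0.208 0 0.459 0 -0.921 0 0.6
0.256 0 0.433 0 -0.922 0 0.6; 0.303 0 0.402 0 -0.921 0 0.6; 0.346 0 0.366 0 -0.922 0 0.6; 0.384 0 0.326 0 -0.921 0 0.6; 0.418 0 0.281 0 -0.922 0 0.6
0.446 0 0.234 0.001 -0.921 0 0.6; 0 0 0 0 0 0 0.6; 0 0 0 0 0 0 0.6; 0 0 0 0 0 0 0.6; 0 0 0 0 0 0 0.6
end [0.456 0.3   0.15 ] yaw 1.603
```

>>> apply_moves --plan "0 -0.766 0 0 0 0 0.5; 0 -0.766 0 0 0 0 0.5; 0 -0.766 0 0 0 0 0.5; -0.12 0 0.49 0 -0.92 0 0.6; -0.064 0 0.5 0 -0.92 0 0.6"

```text
time_s: 20.2
eef_pos: [0.5663, 0.045, 0.152]
eef_rot: [0.694, -0.693, -0.137, 0.136]
wrist_force: [-0.1, 0.1, -1.2]
opening: 0.598
```

>>> apply_moves --plan "-0.009 0 0.503 0 -0.92 0 0.6; 0.047 0 0.5 0 -0.92 0 0.6; 0.1 0 0.493 0 -0.92 0 0.6; 0.156 0 0.48 0 -0.92 0 0.6; 0.208 0 0.46 0 -0.92 0 0.6"

```text
time_s: 20.7
eef_pos: [0.5152, 0.1618, 0.1505]
eef_rot: [0.631, -0.629, -0.32, 0.322]
wrist_force: [-0.0, 0.7, -0.9]
opening: 0.594
```

>>> apply_moves --plan "0.256 0 0.433 0 -0.92 0 0.6; 0.303 0 0.4 0 -0.92 0 0.6; 0.346 0 0.366 0 -0.92 0 0.6; 0.384 0 0.326 0 -0.92 0 0.6; 0.418 0 0.28 0 -0.93 0 0.6"

```text
time_s: 21.2
eef_pos: [0.466, 0.2775, 0.1509]
eef_rot: [0.52, -0.517, -0.481, 0.481]
wrist_force: [-0.1, -0.4, -0.1]
opening: 0.599
```

>>> apply_moves --plan "0.446 0 0.234 0 -0.93 0 0.6; 0 0 0 0 0 0 0.6; 0 0 0 0 0 0 0.6; 0 0 0 0 0 0 0.6; 0 0 0 0 0 0 0.6"

```text
time_s: 21.7
eef_pos: [0.4572, 0.299, 0.1511]
eef_rot: [0.494, -0.491, -0.507, 0.508]
wrist_force: [0.9, 0.6, 0.2]
opening: 0.602
```

Run:
```python
from ov import *
p,R,o=st(); print(p,yawof(R),o["opening"],o["q"])
im,c=snap("wrist","w9")
print(rec("wrist","slat_a"))
a=rectify(im,0.34,0.64,-0.05,0.36,z=0.018,c=c,s=1900); cv2.imwrite("pics/w9r.png",a)
```

```text
[0.45717522 0.29897033 0.15110867] 1.6008670527950901 0.60166065863668 [ 0.36002702  0.2188552   1.7588433   0.00332132  1.16584712 -1.24215472]
[([0.447, 0.3007, 0.0157], 0.86), ([0.5755, 0.0262, 0.0377], 0.7)]
```

View pics/w9r.png

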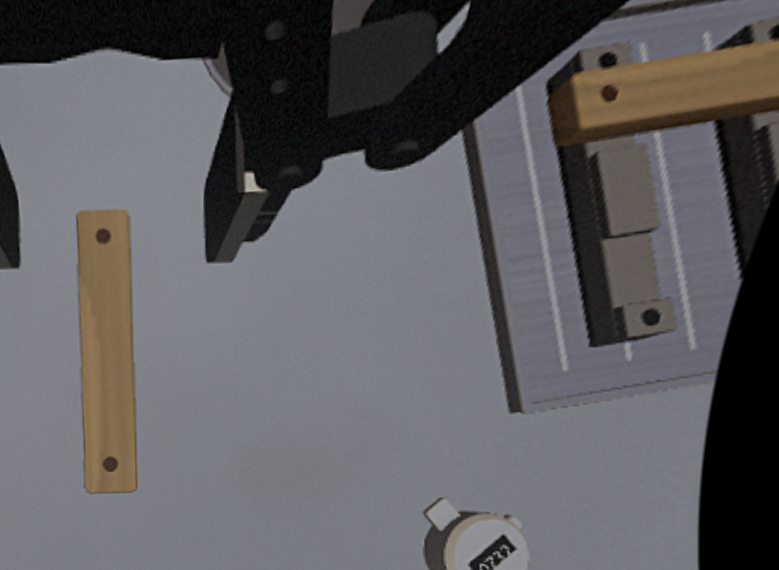

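>>> apply_moves --plan "0.05 0.8 0.015 0 0 0 0.6; 0.05 0.8 0.01 0 0 0 0.6; 0 0.65 0 0 0 0 0.6; 0 0.3 0 0 0 0 0.6; 0 0.17 0 0 0 0 0.6"

```text
time_s: 22.3
eef_pos: [0.4544, 0.3045, 0.0139]
eef_rot: [0.494, -0.49, -0.507, 0.509]
wrist_force: [0.4, 0.0, 0.2]
opening: 0.598
```

>>> apply_moves --plan "0 0 0 0 0 0 0.6; 0 0 0 0 0 0 0; 0 0 0 0 0 0 0; 0 0 0 0 0 0 0; 0 0 0 0 0 0 0"

```text
time_s: 22.8
eef_pos: [0.4565, 0.3058, 0.0172]
eef_rot: [-0.493, 0.491, 0.509, -0.507]
wrist_force: [-0.8, -0.1, 6.7]
opening: 0.308
```

Run:
```python
from ov import *
p,R,o=st(); print(p,yawof(R))
T=tr(.544,-.008,.165,[(.04,0,0),(-.04,0,0)])
plan([(p[0],p[1],0.12,None,0.,3),(0.46,0.20,0.16,None,0,3),(T[1][0],T[1][1],0.16,.165,0.,14)])
```

```text
[0.45652682 0.30576829 0.01716646] 1.603113608200705
0.003 -0.686 -0.001 0.002 0 0.01 0; 0.001 -0.685 0 0.002 0 0.01 0; 0.001 -0.686 0 0.002 0 0.011 0; -0.705 -0.267 0 0 0 0 0; -0.706 -0.266 -0.001 0 0 0 0
-0.705 -0.267 0 0 0 0 0; -0.308 0 -0.054 0 0.856 0 0; -0.302 0 -0.085 0 0.856 0 0; -0.291 0 -0.115 0 0.856 0 0; -0.277 0 -0.145 0 0.856 0 0
-0.262 0 -0.172 0 0.856 0 0; -0.242 0 -0.199 0 0.856 0 0; -0.221 0 -0.222 0 0.856 0 0; -0.196 0 -0.243 0 0.856 0 0; -0.171 0 -0.263 0 0.856 0 0
-0.143 0 -0.279 0 0.856 0 0; -0.114 0 -0.291 0 0.856 0 0; -0.083 0.001 -0.302 0 0.856 0 0; -0.051 0 -0.309 0 0.856 0 0; -0.02 0 -0.312 0 0.856 0 0
end [ 0.5045 -0.0146  0.16  ] yaw 0.165
```

>>> apply_moves --plan "0 -0.686 0 0 0 0 0; 0 -0.686 0 0 0 0 0; 0 -0.686 0 0 0 0 0; -0.705 -0.267 0 0 0 0 0; -0.705 -0.267 0 0 0 0 0"

```text
time_s: 23.3
eef_pos: [0.4581, 0.2344, 0.1468]
eef_rot: [-0.492, 0.491, 0.509, -0.508]
wrist_force: [-0.0, -0.1, -1.2]
opening: 0.306
```

>>> apply_moves --plan "-0.705 -0.267 0 0 0 0 0; -0.308 0 -0.054 0 0.856 0 0; -0.302 0 -0.085 0 0.856 0 0; -0.29 0 -0.115 0 0.856 0 0; -0.277 0 -0.145 0 0.856 0 0"

```text
time_s: 23.8
eef_pos: [0.4717, 0.1371, 0.1584]
eef_rot: [0.587, -0.585, -0.396, 0.396]
wrist_force: [0.2, -1.3, -1.0]
opening: 0.308
```

>>> apply_moves --plan "-0.262 0 -0.172 0 0.856 0 0; -0.242 0 -0.2 0 0.856 0 0; -0.22 0 -0.222 0 0.856 0 0; -0.196 0 -0.243 0 0.856 0 0; -0.17 0 -0.263 0 0.856 0 0"

```text
time_s: 24.3
eef_pos: [0.4877, 0.0606, 0.1581]
eef_rot: [0.668, -0.666, -0.234, 0.234]
wrist_force: [0.4, 0.8, -1.7]
opening: 0.311
```

>>> apply_moves --plan "-0.143 0 -0.28 0 0.856 0 0; -0.114 0 -0.29 0 0.856 0 0; -0.083 0 -0.302 0 0.856 0 0; -0.05 0 -0.31 0 0.856 0 0; -0.02 0 -0.312 0 0.856 0 0"

```text
time_s: 24.8
eef_pos: [0.5036, -0.0161, 0.1579]
eef_rot: [0.706, -0.704, -0.056, 0.057]
wrist_force: [-0.3, 0.1, -0.4]
opening: 0.307
```

>>> apply_moves --plan "0 0.1 0 0 0 0 0; 0 0 0 0 0 0 0; 0 0 0 0 0 0 0; 0 0 0 0 0 0 0; 0 0 0 0 0 0 0"

```text
time_s: 25.3
eef_pos: [0.5034, -0.0149, 0.1523]
eef_rot: [0.706, -0.704, -0.058, 0.06]
wrist_force: [0.1, -0.6, -0.2]
opening: 0.303
```

Run:
```python
from ov import *
p,R,o=st(); print(p,yawof(R),o["opening"])
im,c=snap("wrist","w10")
b=big(im); x,y,yaw=0.544,-0.008,0.165
poly(b,"wrist",c,tr(x,y,yaw,sq(.21,.21,.013)),(0,0,255))
for s in(1,-1):
    P=tr(x,y,yaw,[(0,.045*s,0)])[0]; poly(b,"wrist",c,tr(P[0],P[1],yaw,sq(.15,.026,.025)),(255,0,0))
P=tr(x,y,yaw,[(0.04,0,0)])[0]; poly(b,"wrist",c,tr(P[0],P[1],yaw,sq(.028,.15,.038)),(0,255,0))
cv2.imwrite("pics/w10o.png",cv2.resize(b,(800,600)))
```

```text
[ 0.50336733 -0.01486256  0.15233137] 0.16637112787843372 0.3031944810706537
```

View pics/w10o.png

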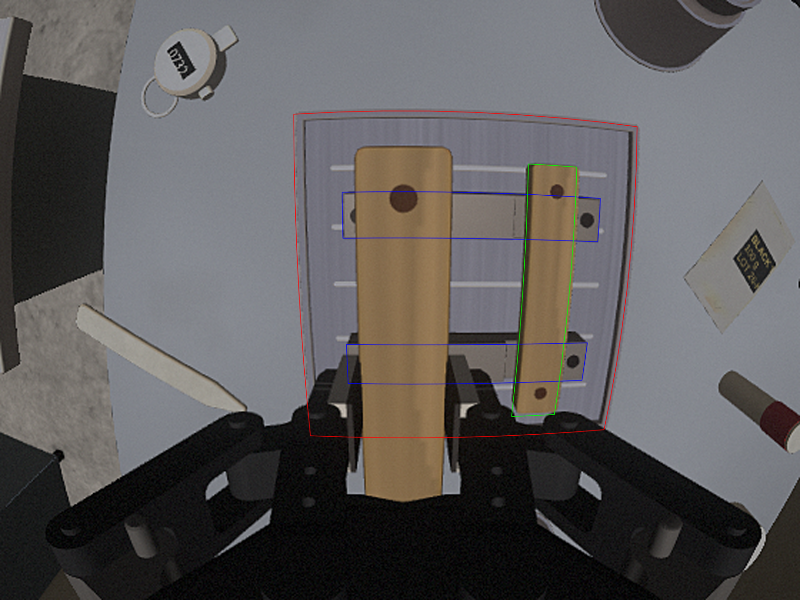

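>>> apply_moves --plan "0.02 0.8 0 0 0 0 0; 0.01 0.8 0 0 0 0 0; 0 0.4 0 0 0 0 0; 0 0.16 0 0 0 0 0; 0 0 0 0 0 0 0"

```text
time_s: 25.85
eef_pos: [0.504, -0.0146, 0.0435]
eef_rot: [0.706, -0.704, -0.057, 0.06]
wrist_force: [-0.8, -0.4, -0.3]
opening: 0.31
```

Run:
```python
from ov import *
p,R,o=st(); print(p,yawof(R))
plan([(.5045,-.0146,0.036,.165,0.,5)])
```

```text
[ 0.50395025 -0.01462449  0.04346588] 0.16528081678347273
0.002 0.03 0 -0.006 0 -0.007 0; 0.003 0.03 -0.001 -0.006 0.001 -0.007 0; 0.002 0.03 0 -0.006 0 -0.007 0; 0.002 0.029 0 -0.006 0.001 -0.007 0; 0.002 0.03 -0.001 -0.007 0 -0.008 0
end [ 0.5045 -0.0146  0.036 ] yaw 0.165
```

>>> apply_moves --plan "0 0.05 0 0 0 0 0; 0 0.05 0 0 0 0 0; 0 0.04 0 0 0 0 0; 0 0.03 0 0 0 0 0; 0 0 0 0 0 0 0"

```text
time_s: 26.35
eef_pos: [0.5052, -0.0151, 0.0372]
eef_rot: [0.705, -0.704, -0.058, 0.059]
wrist_force: [-3.3, 0.4, 10.2]
opening: 0.304
```

>>> apply_moves --plan "0 0.02 0 0 0 0 0; 0 0 0 0 0 0 0; 0 0 0 0 0 0 0.5; 0 0 0 0 0 0 0.5; 0 0 0 0 0 0 0.5"

```text
time_s: 26.85
eef_pos: [0.5046, -0.0149, 0.0347]
eef_rot: [0.706, -0.704, -0.057, 0.059]
wrist_force: [0.1, 0.2, -0.4]
opening: 0.506
```

Run:
```python
from h import *
p,R,o=st(); print(p)
plan([(p[0],p[1],0.2,None,0.5,4),(0.5,0.13,0.25,.165,.9,3)])
```

```text
[ 0.50456829 -0.01490342  0.03474509]
-0.002 -0.826 0.002 -0.006 0 -0.005 0.5; -0.001 -0.827 0.002 -0.006 0 -0.005 0.5; -0.001 -0.826 0.001 -0.005 0 -0.005 0.5; -0.001 -0.826 0.001 -0.006 0 -0.004 0.5; 0.096 -0.25 0.718 0 0 0 0.9
0.097 -0.25 0.719 0 0 0 0.9; 0.096 -0.25 0.718 0 0 0 0.9; 0.097 -0.25 0.718 0 -0.001 0 0.9; 0 0 0 0 0 0 0.9; 0 0 0 0 0 0 0.9
end [0.5  0.13 0.25] yaw 0.165
```

>>> apply_moves --plan "0 -0.83 0 0 0 0 0.5; 0 -0.83 0 0 0 0 0.5; 0 -0.83 0 0 0 0 0.5; 0 -0.83 0 0 0 0 0.5; 0.1 -0.2 0.72 0 0 0 0.9"

```text
time_s: 27.35
eef_pos: [0.5074, 0.0181, 0.2162]
eef_rot: [-0.704, 0.705, 0.059, -0.055]
wrist_force: [2.6, 1.5, 1.2]
opening: 0.655
```

Run:
```python
from h import *
p,R,o=st(); print(p)
plan([(0.57,0.20,0.24,.165,.95,3)])
```

```text
[0.50740499 0.01811802 0.21623778]
0.455 -0.118 0.847 0.004 -0.009 0.012 0.95; 0.456 -0.117 0.847 0.003 -0.009 0.013 0.95; 0.457 -0.119 0.847 0.004 -0.009 0.012 0.95; 0.457 -0.118 0.846 0.003 -0.009 0.013 0.95; 0 0 0 0 0 0 0.95
end [0.57 0.2  0.24] yaw 0.165
```

>>> apply_moves --plan "0.46 -0.12 0.8 0 0 0 0.95; 0.46 -0.12 0.8 0 0 0 0.95; 0.46 -0.12 0.8 0 0 0 0.95; 0.46 -0.12 0.8 0 0 0 0.95; 0 0 0 0 0 0 0.95"

```text
time_s: 27.85
eef_pos: [0.5698, 0.1988, 0.2356]
eef_rot: [0.706, -0.703, -0.06, 0.06]
wrist_force: [0.2, -0.0, -0.3]
opening: 0.95
```

Run:
```python
from ov import *
p,R,o=st(); print(p,yawof(R),o["opening"])
im,c=snap("wrist","w11")
print(rec("wrist","cup_a"),rec("wrist","slat_a"),rec("wrist","bearer_a"))
b=big(im); x,y,yaw=0.544,-0.008,0.165
for s in(1,-1):
    P=tr(x,y,yaw,[(0,.045*s,0)])[0]; poly(b,"wrist",c,tr(P[0],P[1],yaw,sq(.15,.026,.025)),(255,0,0))
    P=tr(x,y,yaw,[(0.04*s,0,0)])[0]; poly(b,"wrist",c,tr(P[0],P[1],yaw,sq(.028,.15,.038)),(0,255,0))
cv2.imwrite("pics/w11o.png",cv2.resize(b,(800,600)))
a=rectify(im,0.42,0.7,0.1,0.46,z=0.09,c=c,s=1900); cv2.imwrite("pics/w11r.png",a)
```

```text
[0.569751   0.1987629  0.23555845] 0.16965554666179536 0.9500576917008787
[([0.5044, 0.3801, 0.017], 0.7), ([0.5794, 0.0408, 0.0406], 0.19)] [([0.5091, 0.0029, 0.0373], 0.7), ([0.5784, 0.0379, 0.0414], 0.65)] [([0.538, 0.0456, 0.0284], 0.8), ([0.6067, -0.03, 0.0113], 0.56)]
```

View pics/w11o.png

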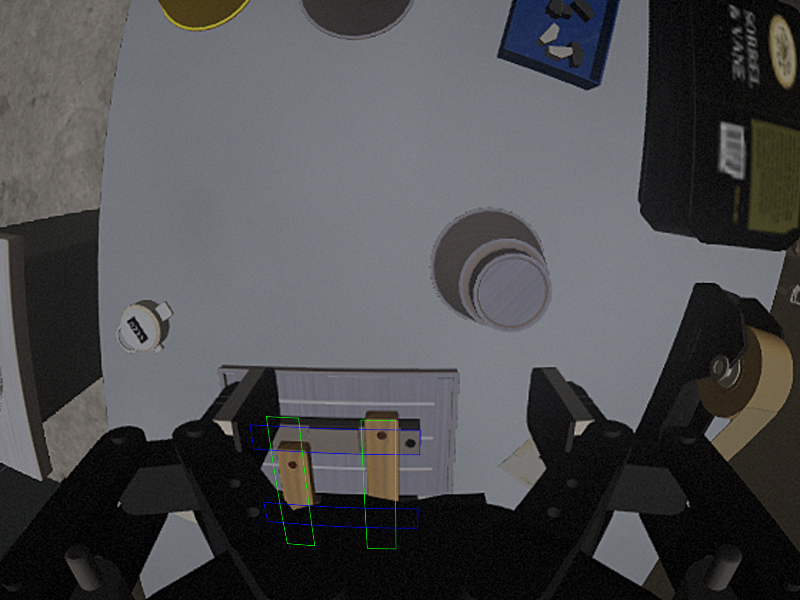

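View pics/w11r.png

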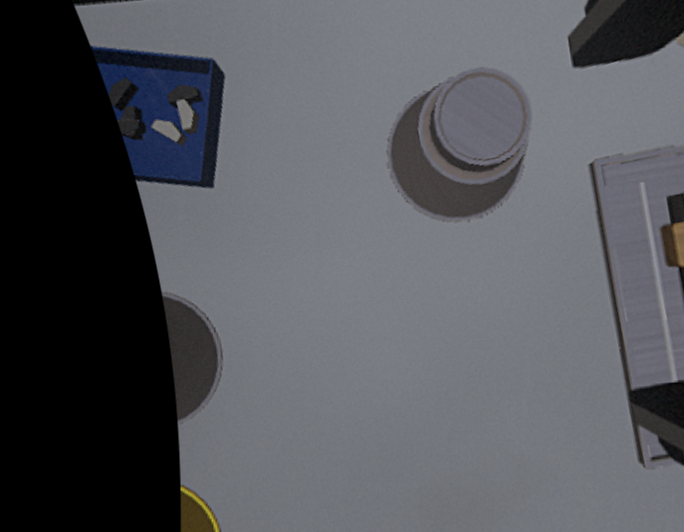

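Run:
```python
from h import *
plan([(0.51,-0.11,0.24,.165,.6,7)])
```

```text
-0.306 -0.017 -0.827 -0.003 -0.001 -0.005 0.6; -0.305 -0.017 -0.827 -0.003 -0.001 -0.005 0.6; -0.306 -0.017 -0.827 -0.003 0 -0.005 0.6; -0.306 -0.017 -0.828 -0.003 -0.001 -0.004 0.6; -0.306 -0.016 -0.827 -0.003 0 -0.005 0.6
-0.306 -0.017 -0.827 -0.003 -0.001 -0.004 0.6; -0.306 -0.016 -0.827 -0.003 0 -0.005 0.6; 0 0 0 0 0 0 0.6; 0 0 0 0 0 0 0.6; 0 0 0 0 0 0 0.6
end [ 0.51 -0.11  0.24] yaw 0.165
```

>>> apply_moves --plan "-0.306 -0.017 -0.827 0 0 0 0.6; -0.306 -0.017 -0.827 0 0 0 0.6; -0.306 -0.017 -0.827 0 0 0 0.6; -0.306 -0.017 -0.827 0 0 0 0.6; -0.306 -0.017 -0.827 0 0 0 0.6"

```text
time_s: 28.55
eef_pos: [0.5257, -0.0255, 0.2388]
eef_rot: [0.706, -0.704, -0.056, 0.059]
wrist_force: [0.7, -0.6, -0.3]
opening: 0.599
```

>>> apply_moves --plan "-0.306 -0.017 -0.827 0 0 0 0.6; -0.306 -0.017 -0.827 0 0 0 0.6; 0 0 0 0 0 0 0.6; 0 0 0 0 0 0 0.6; 0 0 0 0 0 0 0.6"

```text
time_s: 29.05
eef_pos: [0.51, -0.109, 0.2403]
eef_rot: [0.706, -0.704, -0.057, 0.059]
wrist_force: [-0.8, 0.0, -0.2]
opening: 0.601
```

```bash
cat > look.py <<'E'
from ov import *
p,R,o=st(); print(p,yawof(R),o["opening"],o["time_s"])
n=sys.argv[1]; cam=sys.argv[2] if len(sys.argv)>2 else "wrist"
im,c=snap(cam,n)
b=big(im); x,y,yaw=0.544,-0.008,0.165
poly(b,cam,c,tr(x,y,yaw,sq(.21,.21,.013)),(0,0,255))
for s in(1,-1):
    P=tr(x,y,yaw,[(0,.045*s,0)])[0]; poly(b,cam,c,tr(P[0],P[1],yaw,sq(.15,.026,.025)),(255,0,0))
    P=tr(x,y,yaw,[(0.04*s,0,0)])[0]; poly(b,cam,c,tr(P[0],P[1],yaw,sq(.028,.15,.038)),(0,255,0))
cv2.imwrite(f"pics/{n}o.png",cv2.resize(b,(800,600)) if cam=="wrist" else b[450:950,550:1250])
E
python3 look.py w12
```

```text
[ 0.51003538 -0.10903518  0.24026363] 0.16404151689175953 0.6013068247375667 29.05
```

View pics/w12o.png

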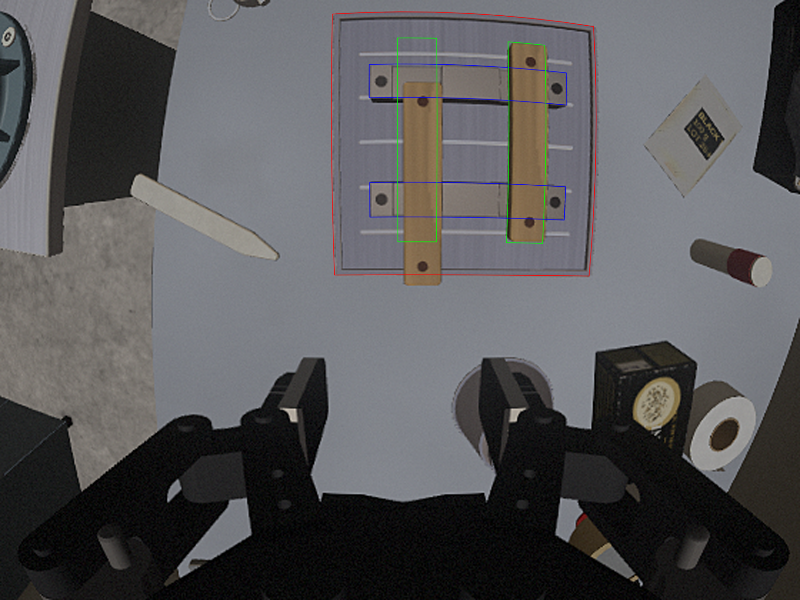

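Run:
```python
from ov import *
im,c=load("w12")
cv2.imwrite("pics/w12r.png",rectify(im,0.43,0.66,-0.14,0.12,z=0.038,c=c,s=2500))
```

```text
(no output)
```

View pics/w12r.png

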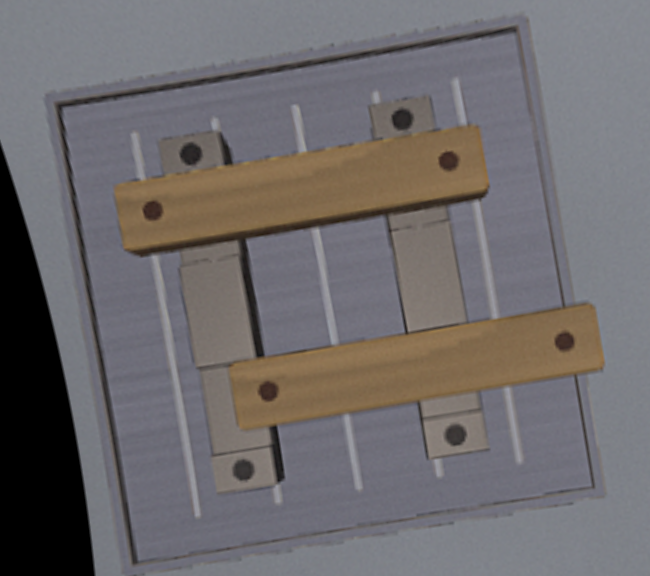

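Run:
```python
from h import *
plan([(0.509,-0.0189,0.10,.165,.55,5)])
```

```text
0.055 0.562 0.353 -0.005 0 -0.004 0.55; 0.056 0.562 0.353 -0.005 0.001 -0.004 0.55; 0.054 0.562 0.353 -0.006 0 -0.005 0.55; 0.055 0.562 0.354 -0.005 0.001 -0.004 0.55; 0.054 0.561 0.354 -0.006 0 -0.005 0.55
end [ 0.509  -0.0189  0.1   ] yaw 0.165
```

>>> apply_moves --plan "0.055 0.56 0.36 0 0 0 0.55; 0.055 0.56 0.36 0 0 0 0.55; 0.055 0.56 0.36 0 0 0 0.55; 0.055 0.56 0.35 0 0 0 0.55; 0.055 0.56 0.35 0 0 0 0.55"

```text
time_s: 29.6
eef_pos: [0.5089, -0.0167, 0.0997]
eef_rot: [0.706, -0.704, -0.058, 0.06]
wrist_force: [0.3, -0.4, 0.0]
opening: 0.55
```

>>> apply_moves --plan "0 0.5 0 0 0 0 0.55; 0 0.4 0 0 0 0 0.55; 0 0.3 0 0 0 0 0.55; 0 0 0 0 0 0 0.55; 0 0 0 0 0 0 0.55"

```text
time_s: 30.1
eef_pos: [0.5089, -0.0178, 0.0408]
eef_rot: [0.706, -0.704, -0.058, 0.06]
wrist_force: [-0.8, 0.7, 0.2]
opening: 0.552
```

```bash
python3 look.py w13
python3 - <<'E'
from h import *
plan([(0.509,-0.0189,0.036,.165,.55,5)])
E
```

```text
[ 0.50885006 -0.01776625  0.04076749] 0.1664926447059861 0.5518157231745172 30.1
-0.002 0.022 -0.003 -0.004 0.002 -0.003 0.55; -0.003 0.021 -0.003 -0.004 0.002 -0.003 0.55; -0.002 0.022 -0.002 -0.004 0.002 -0.002 0.55; -0.002 0.021 -0.003 -0.004 0.002 -0.003 0.55; -0.002 0.022 -0.003 -0.004 0.002 -0.002 0.55
end [ 0.509  -0.0189  0.036 ] yaw 0.165
```

View pics/w13o.png

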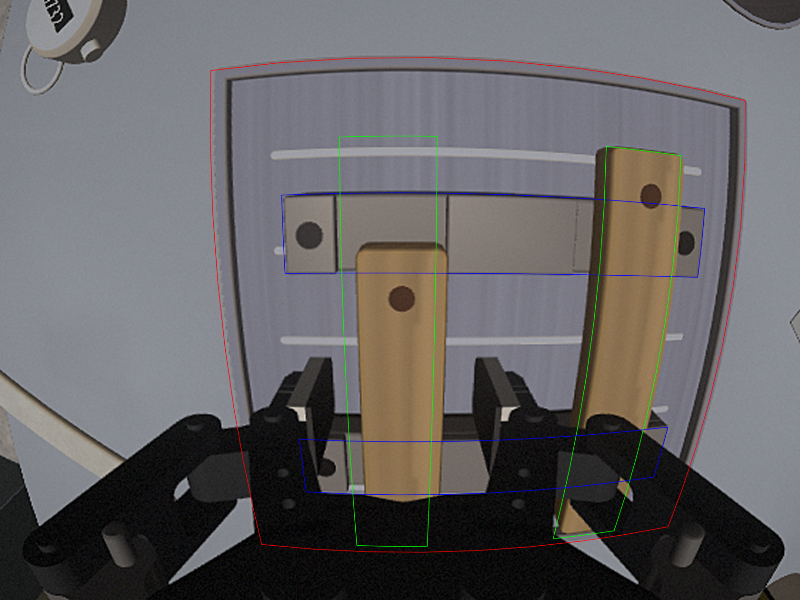

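>>> apply_moves --plan "0 0.06 0 0 0 0 0.55; 0 0.03 0 0 0 0 0.55; 0 0 0 0 0 0 0; 0 0 0 0 0 0 0; 0 0 0 0 0 0 0"

```text
time_s: 30.65
eef_pos: [0.5091, -0.0188, 0.0367]
eef_rot: [0.706, -0.704, -0.057, 0.059]
wrist_force: [-1.7, 0.4, 4.6]
opening: 0.31
```

>>> apply_moves --plan "0 -0.15 0 0 0 0 0; 0 -0.15 0 0 0 0 0; -0.037 0 0.33 0 0 0 0; -0.037 0 0.33 0 0 0 0; 0 0 0 0 0 0 0"

```text
time_s: 31.15
eef_pos: [0.4981, 0.0159, 0.0508]
eef_rot: [0.706, -0.703, -0.057, 0.061]
wrist_force: [0.4, 0.1, -1.8]
opening: 0.307
```

```bash
python3 look.py w14
python3 - <<'E'
from h import *
x,y=.509,-.0189
c,s=np.cos(.165),np.sin(.165); X=x-.0037*c-.033*s; Y=y-.0037*s+.033*c; print(X,Y)
plan([(X,Y,0.037,.165,0,5)])
E
```

```text
[0.49813583 0.01585362 0.05075088] 0.16704263587554696 0.3071552372708114 31.15
0.4999299251625327 0.013044072101764694
0.004 0.055 -0.009 -0.006 0.004 -0.006 0; 0.003 0.056 -0.008 -0.006 0.004 -0.006 0; 0.003 0.055 -0.009 -0.005 0.004 -0.006 0; 0.004 0.056 -0.008 -0.006 0.004 -0.006 0; 0.003 0.055 -0.009 -0.005 0.003 -0.006 0
end [0.4999 0.013  0.037 ] yaw 0.165
```

View pics/w14o.png

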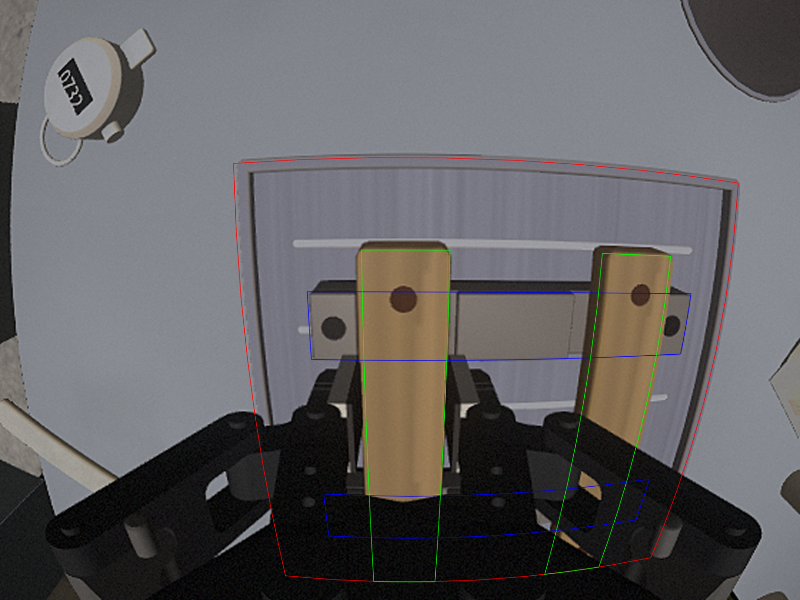

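>>> apply_moves --plan "0.005 0.08 -0.02 0 0 0 0; 0.005 0.08 -0.01 0 0 0 0; 0 0.06 0 0 0 0 0; 0 0.06 0 0 0 0 0; 0 0 0 0 0 0 0"

```text
time_s: 31.7
eef_pos: [0.5005, 0.0116, 0.0369]
eef_rot: [0.706, -0.704, -0.057, 0.059]
wrist_force: [0.3, -0.3, -0.1]
opening: 0.307
```

>>> apply_moves --plan "0 0.02 0 0 0 0 0; 0 0 0 0 0 0 0; 0 0 0 0 0 0 0.5; 0 0 0 0 0 0 0.5; 0 0 0 0 0 0 0.5"

```text
time_s: 32.2
eef_pos: [0.5006, 0.0118, 0.0361]
eef_rot: [0.706, -0.704, -0.057, 0.059]
wrist_force: [-0.5, 0.5, 0.8]
opening: 0.501
```

Run:
```python
from h import *
p,R,o=st(); print(p)
plan([(p[0],p[1],0.2,None,0.5,4),(0.51,-0.11,0.24,.165,.6,3)])
```

```text
[0.50055628 0.01180569 0.03614421]
-0.002 -0.819 0.002 -0.006 0 -0.005 0.5; -0.001 -0.82 0.002 -0.006 0 -0.005 0.5; -0.001 -0.819 0.001 -0.006 0 -0.005 0.5; -0.001 -0.819 0.001 -0.006 0 -0.005 0.5; -0.071 -0.267 -0.811 0 -0.001 0 0.6
-0.071 -0.266 -0.812 0 -0.001 0 0.6; -0.071 -0.267 -0.811 0 0 0 0.6; 0 0 0 0 0 0 0.6; 0 0 0 0 0 0 0.6; 0 0 0 0 0 0 0.6
end [ 0.51 -0.11  0.24] yaw 0.165
```

>>> apply_moves --plan "0 -0.82 0 0 0 0 0.5; 0 -0.82 0 0 0 0 0.5; 0 -0.82 0 0 0 0 0.5; 0 -0.82 0 0 0 0 0.5; -0.07 -0.267 -0.81 0 0 0 0.9"

```text
time_s: 32.7
eef_pos: [0.5062, -0.0268, 0.2183]
eef_rot: [0.705, -0.704, -0.062, 0.058]
wrist_force: [0.9, -1.5, 0.0]
opening: 0.657
```

>>> apply_moves --plan "-0.07 -0.267 -0.81 0 0 0 0.9; -0.07 -0.267 -0.81 0 0 0 0.95; 0 0 0 0 0 0 0.95; 0 0 0 0 0 0 0.95; 0 0 0 0 0 0 0.95"

```text
time_s: 33.2
eef_pos: [0.5102, -0.1093, 0.2391]
eef_rot: [0.706, -0.703, -0.057, 0.06]
wrist_force: [-0.5, -0.1, 0.4]
opening: 0.949
```

```bash
python3 look.py w15
python3 - <<'E'
from ov import *
print(rec("wrist","cup_a"))
im,c=load("w15")
cv2.imwrite("pics/w15r.png",rectify(im,0.43,0.68,-0.28,0.12,z=0.038,c=c,s=1900))
E
```

```text
[ 0.51019839 -0.1092969   0.23914425] 0.1652138713919056 0.9494689889481553 33.2
[([0.5997, -0.2085, 0.0572], 0.7), ([0.4396, -0.3765, 0.0034], 0.37)]
```

View pics/w15o.png

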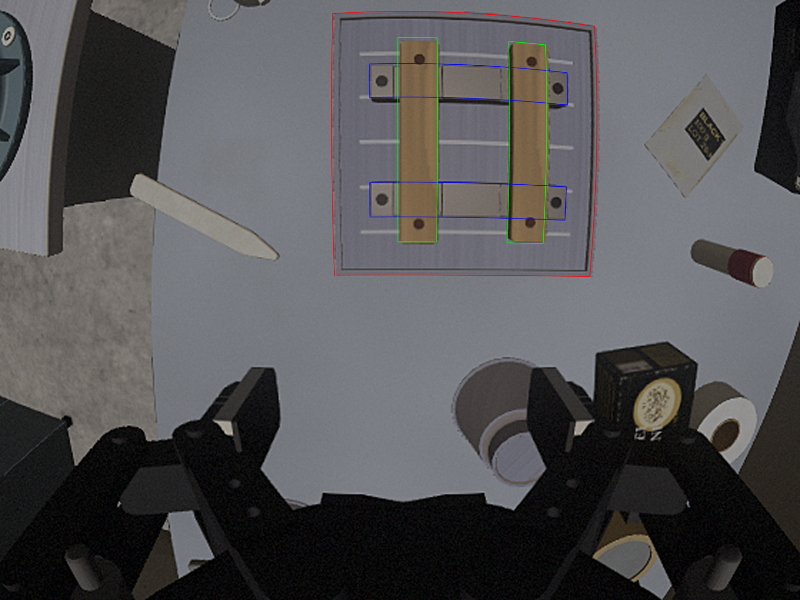

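Run:
```python
from h import *
plan([(0.60,-0.255,0.20,.165,.95,4)])
```

```text
0.322 0.192 -0.795 -0.008 0.003 -0.007 0.95; 0.322 0.193 -0.796 -0.008 0.003 -0.008 0.95; 0.322 0.194 -0.794 -0.008 0.003 -0.007 0.95; 0.322 0.195 -0.795 -0.008 0.002 -0.008 0.95; 0 0 0 0 0 0 0.95
end [ 0.6   -0.255  0.2  ] yaw 0.165
```

>>> apply_moves --plan "0.32 0.2 -0.795 0 0 0 0.95; 0.32 0.2 -0.795 0 0 0 0.95; 0.32 0.2 -0.795 0 0 0 0.95; 0.32 0.2 -0.795 0 0 0 0.95; 0 0 0 0 0 0 0.95"

```text
time_s: 33.8
eef_pos: [0.6003, -0.259, 0.1952]
eef_rot: [0.706, -0.703, -0.055, 0.06]
wrist_force: [-0.8, 0.9, -0.6]
opening: 0.953
```

```bash
python3 look.py w16
python3 - <<'E'
from ov import *
print(rec("wrist","cup_a"))
im,c=load("w16")
a=rectify(im,0.5,0.7,-0.3,-0.12,z=0.09,c=c,s=2500); b=rectify(im,0.5,0.7,-0.3,-0.12,z=0.0,c=c,s=2500)
cv2.imwrite("pics/w16r.png",cv2.resize(np.hstack([a,b]),(800,444)))
E
```

```text
[ 0.60028507 -0.25898778  0.19524254] 0.16316399756271935 0.9528554549225613 33.8
[([0.6135, -0.2229, 0.0866], 0.65), ([0.4387, -0.3832, 0.0326], 0.64)]
```

View pics/w16r.png

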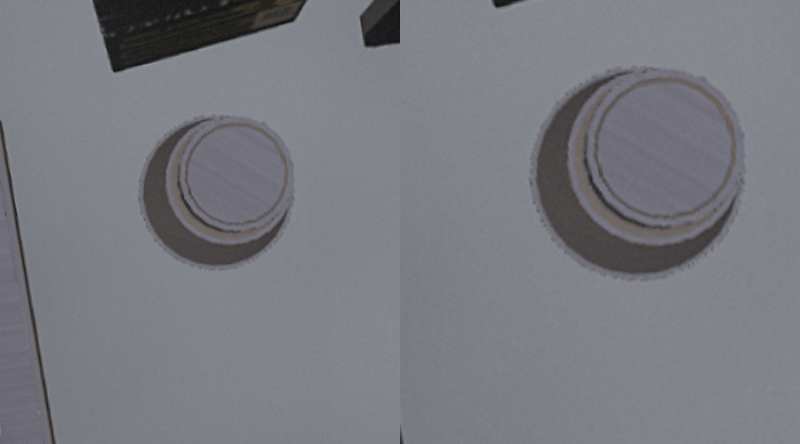

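View pics/w16o.png

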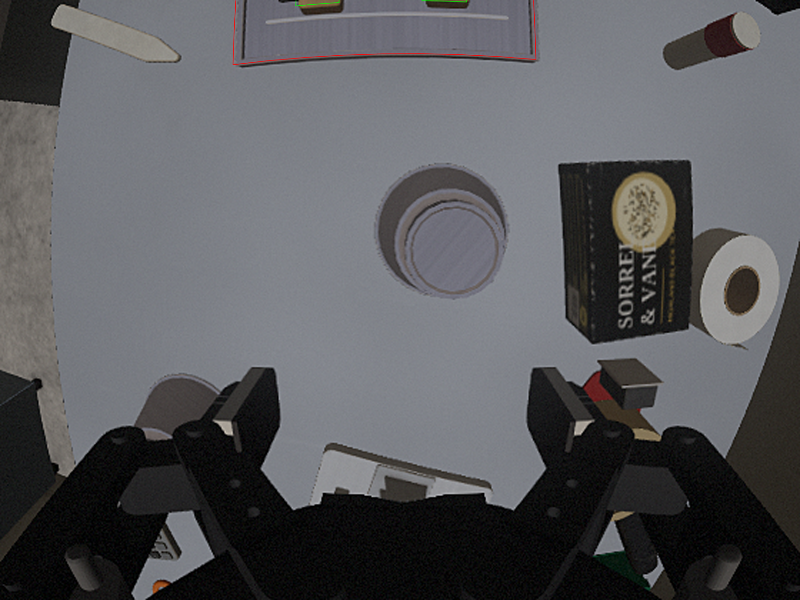

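Run:
```python
from h import *
plan([(0.6224,-0.2267,0.15,.165,.85,3),(0.6224,-0.2267,0.085,.165,.85,2)])
```

```text
0.184 0.316 0.164 -0.015 0 -0.013 0.85; 0.183 0.317 0.164 -0.015 0 -0.013 0.85; 0.182 0.316 0.165 -0.014 0.001 -0.014 0.85; 0 0.65 0 0 0 0 0.85; 0 0.65 0 0 0 0 0.85
end [ 0.6224 -0.2267  0.085 ] yaw 0.165
```

>>> apply_moves --plan "0.184 0.3 0.164 -0.015 0 -0.013 0.85; 0.183 0.3 0.164 -0.015 0 -0.013 0.85; 0.182 0.3 0.165 -0.014 0 -0.014 0.85; 0 0.4 0 0 0 0 0.85; 0 0 0 0 0 0 0.85"

```text
time_s: 34.4
eef_pos: [0.6212, -0.2242, 0.13]
eef_rot: [0.705, -0.704, -0.058, 0.06]
wrist_force: [-1.0, 0.3, -0.8]
opening: 0.847
```

```bash
python3 look.py w17
python3 - <<'E'
from h import *
plan([(0.6224,-0.2267,0.078,.165,.85,5)])
E
```

```text
[ 0.62115901 -0.22423126  0.13004652] 0.1672002482998705 0.846849859580599 34.4
0.001 0.216 -0.006 -0.001 0.003 -0.002 0.85; 0.002 0.216 -0.006 -0.001 0.003 -0.002 0.85; 0.001 0.215 -0.006 -0.001 0.003 -0.002 0.85; 0.001 0.216 -0.006 0 0.002 -0.002 0.85; 0.002 0.216 -0.006 -0.001 0.003 -0.001 0.85
end [ 0.6224 -0.2267  0.078 ] yaw 0.165
```

View pics/w17o.png

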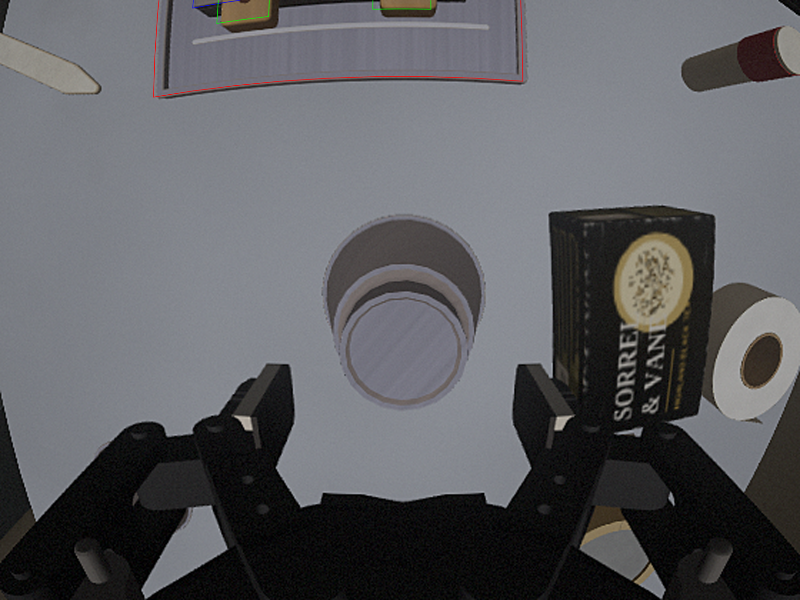

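>>> apply_moves --plan "0 0.35 -0.01 0 0 0 0.85; 0 0.35 -0.01 0 0 0 0.85; 0 0.28 0 0 0 0 0.85; 0 0.1 0 0 0 0 0.85; 0 0 0 0 0 0 0.85"

```text
time_s: 34.95
eef_pos: [0.6223, -0.2284, 0.0787]
eef_rot: [-0.704, 0.705, 0.058, -0.058]
wrist_force: [-0.2, -0.2, 0.5]
opening: 0.849
```

>>> apply_moves --plan "0 0 0 0 0 0 0; 0 0 0 0 0 0 0; 0 0 0 0 0 0 0; 0 0 0 0 0 0 0; 0 0 0 0 0 0 0"

```text
time_s: 35.45
eef_pos: [0.6238, -0.2291, 0.0814]
eef_rot: [-0.704, 0.706, 0.06, -0.057]
wrist_force: [-0.6, -0.3, 4.8]
opening: 0.582
```

```bash
python3 look.py w18
python3 - <<'E'
from h import *
p,R,o=st()
plan([(p[0],p[1],0.2,None,0,3),(0.5445,-.0075,.2,.165,0,6)])
E
```

```text
[ 0.62383394 -0.22909819  0.08137504] 0.164873636469656 0.5821931646902404 35.45
0.003 -0.791 -0.003 0.01 0 0.011 0; 0.002 -0.791 -0.002 0.01 0 0.01 0; 0.001 -0.791 -0.001 0.01 0 0.011 0; -0.14 0 0.772 0 0 0 0; -0.139 0 0.772 0 0 0 0
-0.14 0 0.772 0 0 0 0; -0.14 0 0.772 0 0 0 0; -0.139 0 0.773 0 -0.001 0 0; -0.14 -0.001 0.772 0 0 0 0; 0 0 0 0 0 0 0
end [ 0.5445 -0.0075  0.2   ] yaw 0.165
```

View pics/w18o.png

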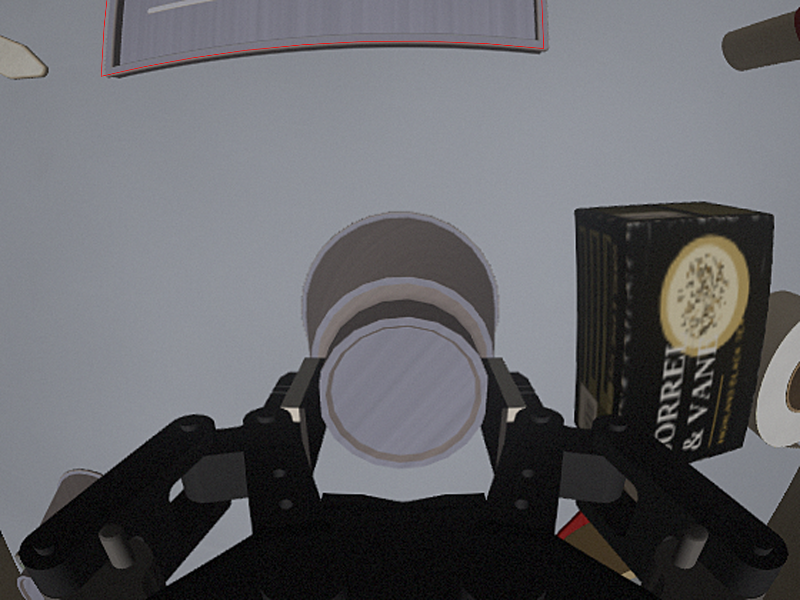

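>>> apply_moves --plan "0 -0.79 0 0 0 0 0; 0 -0.79 0 0 0 0 0; 0 -0.79 0 0 0 0 0; -0.14 0 0.765 0 0 0 0; -0.14 0 0.765 0 0 0 0"

```text
time_s: 36.0
eef_pos: [0.5967, -0.1556, 0.1999]
eef_rot: [-0.704, 0.706, 0.059, -0.056]
wrist_force: [0.3, 0.8, -2.3]
opening: 0.584
```

>>> apply_moves --plan "-0.14 0 0.765 0 0 0 0; -0.14 0 0.765 0 0 0 0; -0.14 0 0.765 0 0 0 0; -0.14 0 0.765 0 0 0 0; 0 0 0 0 0 0 0"

```text
time_s: 36.5
eef_pos: [0.5413, -0.0047, 0.1972]
eef_rot: [0.705, -0.705, -0.06, 0.06]
wrist_force: [-0.2, -1.1, -2.0]
opening: 0.586
```

>>> apply_moves --plan "0 0.6 0 0 0 0 0; 0 0.6 0 0 0 0 0; 0 0.2 0 0 0 0 0; 0 0 0 0 0 0 0; 0 0 0 0 0 0 0"

```text
time_s: 37.0
eef_pos: [0.5446, -0.0096, 0.1289]
eef_rot: [-0.704, 0.706, 0.059, -0.057]
wrist_force: [-0.5, -0.6, -2.0]
opening: 0.586
```

```bash
python3 look.py w19; python3 look.py s19 scene
python3 - <<'E'
from h import *
p,R,o=st(); print(p)
plan([(0.5449,-.0101,.125,.165,0,5)])
E
```

```text
[ 0.54457979 -0.0096197   0.12894031] 0.1644607294597925 0.5862219889698481 37.0
[ 0.54502892 -0.00966599  0.12953168] 0.1645373556279453 0.5851854887237279 37.05
[ 0.54517001 -0.00960578  0.12979011]
-0.001 0.019 -0.002 0.006 -0.001 0.008 0; -0.002 0.019 -0.001 0.006 -0.001 0.008 0; -0.001 0.019 -0.002 0.006 0 0.008 0; -0.002 0.02 -0.002 0.005 -0.001 0.008 0; -0.001 0.019 -0.002 0.006 0 0.008 0
end [ 0.5449 -0.0101  0.125 ] yaw 0.165
```

View pics/w19o.png

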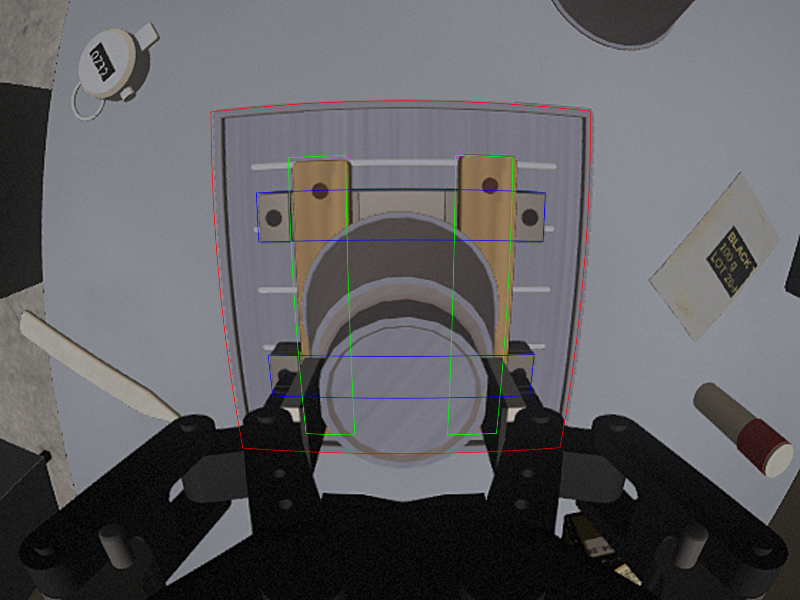

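View pics/s19o.png

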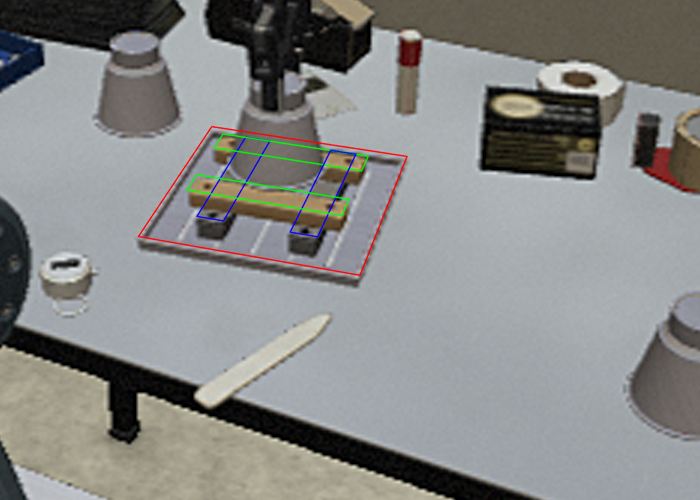

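>>> apply_moves --plan "0 0.08 0 0 0 0 0; 0 0.06 0 0 0 0 0; 0 0.05 0 0 0 0 0; 0 0.03 0 0 0 0 0; 0 0 0 0 0 0 0"

```text
time_s: 37.6
eef_pos: [0.5444, -0.0092, 0.1189]
eef_rot: [-0.704, 0.706, 0.059, -0.057]
wrist_force: [-5.2, 0.6, 11.7]
opening: 0.589
```

>>> apply_moves --plan "0 0.03 0 0 0 0 0; 0 0 0 0 0 0 0; 0 0 0 0 0 0 0.9; 0 0 0 0 0 0 0.9; 0 0 0 0 0 0 0.9"

```text
time_s: 38.1
eef_pos: [0.5439, -0.0092, 0.1155]
eef_rot: [-0.704, 0.705, 0.059, -0.057]
wrist_force: [-0.3, 0.3, 0.6]
opening: 0.897
```

Run:
```python
from h import *
p,R,o=st()
plan([(p[0],p[1],0.2,None,0.9,2),(0.44,-.43,.21,.165,.9,10)])
```

```text
0.002 -0.845 -0.002 0.01 0 0.009 0.9; 0.001 -0.844 -0.001 0.01 0 0.01 0.9; -0.343 -0.02 -0.796 0 0 0 0.9; -0.343 -0.02 -0.796 0 0 0 0.9; -0.344 -0.02 -0.796 0 0 0 0.9
-0.343 -0.02 -0.797 0 0 0 0.9; -0.343 -0.02 -0.796 0 0 0 0.9; -0.343 -0.02 -0.796 0 0 0 0.9; -0.343 -0.02 -0.796 0 0 0 0.9; -0.343 -0.02 -0.796 0 -0.001 0 0.9
-0.344 -0.02 -0.796 0 0 0 0.9; -0.343 -0.02 -0.796 0 -0.001 0 0.9; 0 0 0 0 0 0 0.9; 0 0 0 0 0 0 0.9; 0 0 0 0 0 0 0.9
end [ 0.44 -0.43  0.21] yaw 0.165
```

>>> apply_moves --plan "0 -0.845 0 0.01 0 0.01 0.9; 0 -0.845 0 0.01 0 0.01 0.9; -0.343 -0.02 -0.796 0 0 0 0.9; -0.343 -0.02 -0.796 0 0 0 0.9; -0.343 -0.02 -0.796 0 0 0 0.9"

```text
time_s: 38.6
eef_pos: [0.5124, -0.1363, 0.2035]
eef_rot: [-0.704, 0.705, 0.059, -0.059]
wrist_force: [0.4, -0.7, -0.5]
opening: 0.898
```

>>> apply_moves --plan "-0.343 -0.02 -0.796 0 0 0 0.9; -0.343 -0.02 -0.796 0 0 0 0.9; -0.343 -0.02 -0.796 0 0 0 0.9; -0.343 -0.02 -0.796 0 0 0 0.9; -0.343 -0.02 -0.796 0 0 0 0.9"

```text
time_s: 39.1
eef_pos: [0.46, -0.3473, 0.2079]
eef_rot: [0.705, -0.705, -0.058, 0.058]
wrist_force: [1.0, 0.3, 0.9]
opening: 0.9
```

>>> apply_moves --plan "-0.343 -0.02 -0.796 0 0 0 0.9; -0.343 -0.02 -0.796 0 0 0 0.9; 0 0 0 0 0 0 0.9; 0 0 0 0 0 0 0.9; 0 0 0 0 0 0 0.9"

```text
time_s: 39.6
eef_pos: [0.4401, -0.4286, 0.2096]
eef_rot: [0.705, -0.704, -0.058, 0.059]
wrist_force: [0.4, 0.9, 0.2]
opening: 0.899
```

```bash
cat > cup.py <<'E'
from ov import *
n=sys.argv[1]; x,y=float(sys.argv[2]),float(sys.argv[3])
p,R,o=st(); print(p.round(4),yawof(R).round(4),R.as_matrix()[:,1].round(4),o["opening"],o["time_s"])
im,c=snap("wrist",n)
print(rec("wrist","cup_a"))
a=rectify(im,x-.1,x+.1,y-.1,y+.1,z=0.09,c=c,s=2000); b=rectify(im,x-.1,x+.1,y-.1,y+.1,z=0.0,c=c,s=2000)
cv2.imwrite(f"pics/{n}r.png",np.hstack([a,b]))
E
python3 cup.py w20 .43 -.39
```

```text
[ 0.4401 -0.4286  0.2096] 0.1654 [-6.0e-04  1.3e-03 -1.0e+00] 0.8992884686586555 39.6
[([0.4356, -0.4095, 0.0793], 0.79)]
```

View pics/w20r.png

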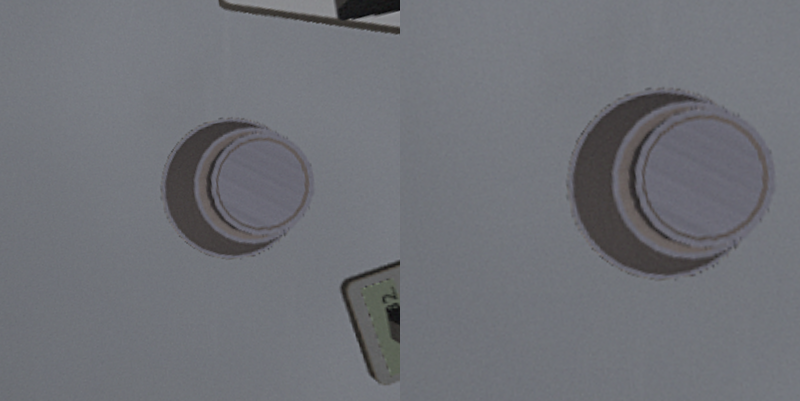

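View pics/w20.png

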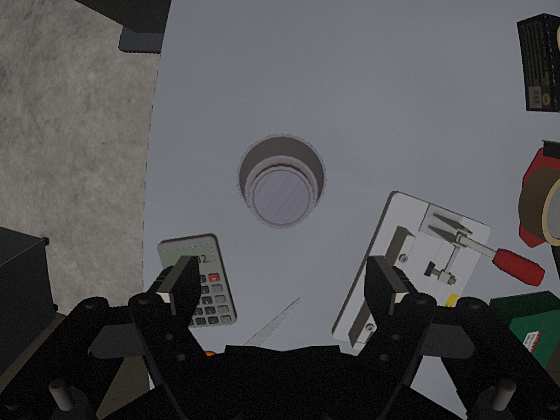

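Run:
```python
from h import *
plan([(0.4383,-.421,.12,.165,.85,3),(0.4383,-.421,.0785,.165,.85,2)])
```

```text
-0.006 0.6 0.05 -0.002 0.004 -0.001 0.85; -0.006 0.601 0.051 -0.002 0.004 0 0.85; -0.006 0.6 0.05 -0.002 0.004 -0.001 0.85; 0 0.415 0 0 0 0 0.85; -0.001 0.415 0 0 0 0 0.85
end [ 0.4383 -0.421   0.0785] yaw 0.165
```

>>> apply_moves --plan "-0.006 0.7 0.05 0 0 0 0.85; -0.006 0.7 0.05 0 0 0 0.85; -0.006 0.65 0.05 0 0 0 0.85; 0 0.4 0 0 0 0 0.85; 0 0.15 0 0 0 0 0.85"

```text
time_s: 40.2
eef_pos: [0.4374, -0.4198, 0.0777]
eef_rot: [0.706, -0.703, -0.058, 0.06]
wrist_force: [-0.3, 0.7, -0.7]
opening: 0.85
```

Run:
```python
from h import *
p,R,o=st(); print(p,yawof(R))
```

```text
[ 0.43739436 -0.41980873  0.07769645] 0.16665930259803458
```

>>> apply_moves --plan "0 0 0 0 0 0 0; 0 0 0 0 0 0 0; 0 0 0 0 0 0 0; 0 0 0 0 0 0 0; 0 0 0 0 0 0 0"

```text
time_s: 40.7
eef_pos: [0.4383, -0.4232, 0.0813]
eef_rot: [-0.704, 0.705, 0.059, -0.058]
wrist_force: [-0.2, -0.3, 1.8]
opening: 0.587
```

```bash
python3 look.py w21
python3 - <<'E'
from h import *
p,R,o=st()
plan([(p[0],p[1],0.24,None,0,4),(0.5449,-.0095,.24,.165,0,10)])
E
```

```text
[ 0.43834324 -0.42319532  0.08132272] 0.16475620339190045 0.5873135761548324 40.7
0.001 -0.793 -0.001 0.004 0 0.002 0; 0 -0.794 -0.002 0.004 0 0.002 0; 0.001 -0.793 0 0.004 0 0.002 0; 0 -0.794 -0.001 0.004 0 0.002 0; 0.346 0 0.781 0 0 0 0
0.346 0 0.782 0 0 0 0; 0.346 0 0.781 0 0 0 0; 0.346 0 0.781 0 0 0 0; 0.346 0 0.782 0 0 0 0; 0.345 0 0.781 0 0 0 0
0.346 0 0.781 0 0 0 0; 0.346 0 0.782 0 -0.001 0 0; 0.346 0.001 0.781 0 0 0 0; 0.346 0 0.781 0 -0.001 0 0; 0 0 0 0 0 0 0
end [ 0.5449 -0.0095  0.24  ] yaw 0.165
```

View pics/w21.png

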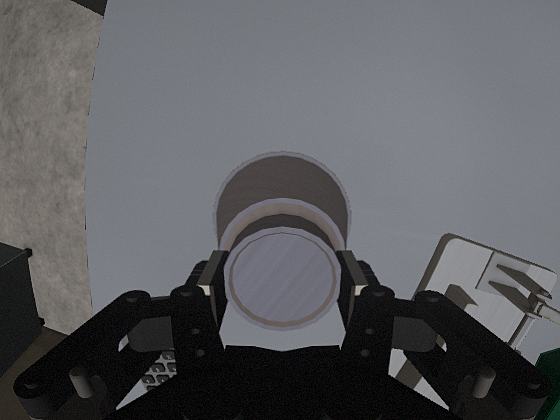

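>>> apply_moves --plan "0 -0.79 0 0 0 0 0; 0 -0.79 0 0 0 0 0; 0 -0.79 0 0 0 0 0; 0 -0.79 0 0 0 0 0; 0.346 0 0.781 0 0 0 0"

```text
time_s: 41.25
eef_pos: [0.4497, -0.3874, 0.2457]
eef_rot: [-0.7, 0.709, 0.059, -0.054]
wrist_force: [2.5, -0.1, -0.4]
opening: 0.584
```

>>> apply_moves --plan "0.346 0 0.781 0 0 0 0; 0.346 0 0.781 0 0 0 0; 0.346 0 0.781 0 0 0 0; 0.346 0 0.781 0 0 0 0; 0.346 0 0.781 0 0 0 0"

```text
time_s: 41.75
eef_pos: [0.5017, -0.1727, 0.2383]
eef_rot: [-0.705, 0.705, 0.058, -0.058]
wrist_force: [0.9, -0.8, -1.5]
opening: 0.586
```

>>> apply_moves --plan "0.346 0 0.781 0 0 0 0; 0.346 0 0.781 0 0 0 0; 0.346 0 0.781 0 0 0 0; 0.346 0 0.781 0 0 0 0; 0 0 0 0 0 0 0"

```text
time_s: 42.25
eef_pos: [0.5447, -0.0043, 0.2382]
eef_rot: [0.705, -0.704, -0.06, 0.06]
wrist_force: [0.2, -1.1, -2.1]
opening: 0.582
```

>>> apply_moves --plan "0 0 0 0 0 0 0; 0 0 0 0 0 0 0; 0 0 0 0 0 0 0; 0 0 0 0 0 0 0; 0 0 0 0 0 0 0"

```text
time_s: 42.75
eef_pos: [0.5443, -0.0098, 0.2382]
eef_rot: [-0.705, 0.705, 0.058, -0.058]
wrist_force: [0.1, -0.0, -1.6]
opening: 0.586
```

```bash
python3 look.py w22; python3 look.py s22 scene
python3 - <<'E'
from h import *
p,R,o=st(); print(p)
plan([(0.5442,-.008,.16,.165,0,5)])
E
```

```text
[ 0.54431676 -0.00984319  0.23821779] 0.16334738325258932 0.5863065679319052 42.75
[ 0.54435292 -0.00969037  0.23823812] 0.16357057668774316 0.5851642397887435 42.8
[ 0.54435908 -0.00950455  0.23820295]
0 0.313 0.006 0 -0.002 0 0; 0.001 0.313 0.006 0 -0.002 0 0; 0 0.312 0.006 0 -0.002 0 0; 0.001 0.313 0.006 0 -0.002 0 0; 0 0.313 0.006 0 -0.002 -0.001 0
end [ 0.5442 -0.008   0.16  ] yaw 0.165
```

View pics/w22o.png

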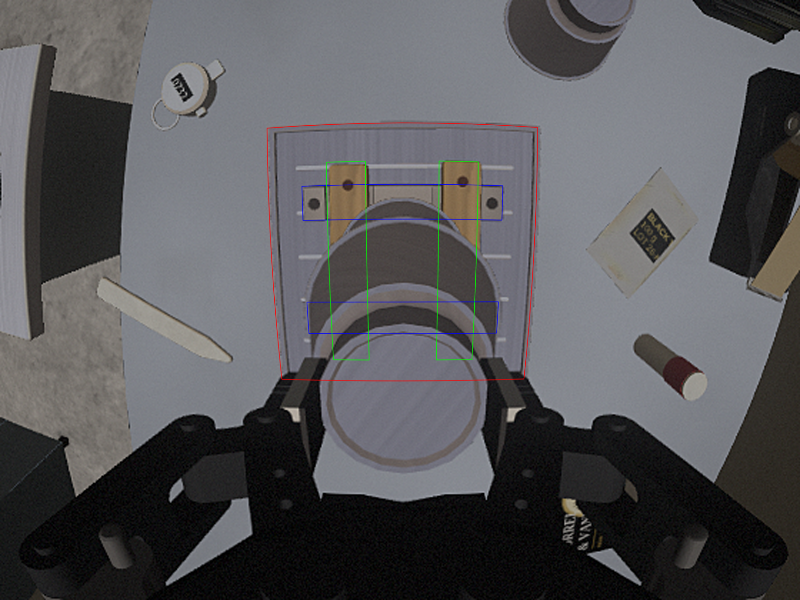

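View pics/s22o.png

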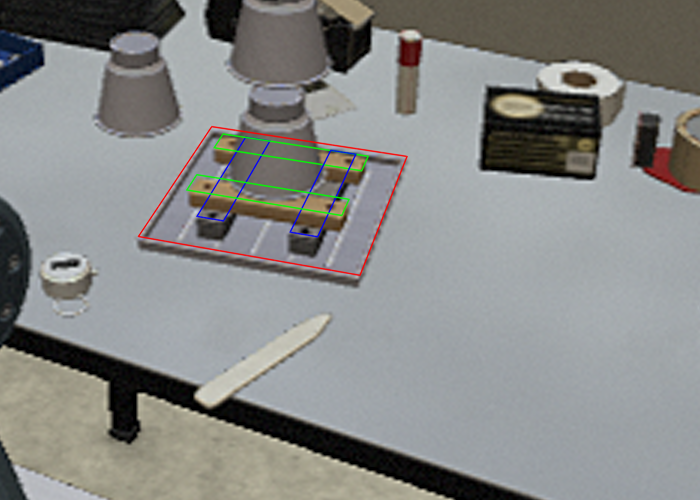

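>>> apply_moves --plan "0 0.4 0.01 0 0 0 0; 0 0.4 0.01 0 0 0 0; 0 0.4 0.01 0 0 0 0; 0 0.3 0 0 0 0 0; 0 0 0 0 0 0 0"

```text
time_s: 43.35
eef_pos: [0.5425, -0.0072, 0.1608]
eef_rot: [0.705, -0.704, -0.057, 0.06]
wrist_force: [-0.6, 0.6, -0.8]
opening: 0.587
```

>>> apply_moves --plan "0 0.12 0 0 0 0 0; 0 0.06 0 0 0 0 0; 0 0.06 0 0 0 0 0; 0 0.04 0 0 0 0 0; 0 0 0 0 0 0 0"

```text
time_s: 43.85
eef_pos: [0.5442, -0.0075, 0.1492]
eef_rot: [-0.705, 0.705, 0.058, -0.058]
wrist_force: [-0.1, 1.1, -1.2]
opening: 0.587
```

>>> apply_moves --plan "0 0.03 0 0 0 0 0; 0 0.03 0 0 0 0 0; 0 0 0 0 0 0 0; 0 0 0 0 0 0 0; 0 0 0 0 0 0 0"

```text
time_s: 44.35
eef_pos: [0.5447, -0.0076, 0.147]
eef_rot: [-0.705, 0.705, 0.059, -0.058]
wrist_force: [-2.1, 0.8, 6.3]
opening: 0.582
```

>>> apply_moves --plan "0 0 0 0 0 0 0.9; 0 0 0 0 0 0 0.9; 0 0 0 0 0 0 0.9; 0 -0.6 0 0 0 0 0.9; 0 -0.8 0 0 0 0 0.9"

```text
time_s: 44.85
eef_pos: [0.5423, -0.0071, 0.2143]
eef_rot: [0.705, -0.704, -0.056, 0.06]
wrist_force: [0.7, -0.9, 0.4]
opening: 0.903
```

```bash
python3 look.py s23 scene
python3 - <<'E'
from h import *
p,R,o=st(); print(p)
plan([(p[0],p[1],.225,None,.9,1),(0.632,.165,.215,.165,.9,5)])
E
```

```text
[ 0.54228642 -0.00708084  0.21433383] 0.1646628348236928 0.9026852753281357 44.85
[ 0.54681557 -0.00794085  0.22344428]
0 -0.031 0 0.025 0 0.057 0.9; 0.45 0.04 0.626 0 0 0 0.9; 0.45 0.04 0.627 0 0 0 0.9; 0.45 0.04 0.626 0 0 0 0.9; 0.449 0.04 0.626 0 0 0 0.9
0.45 0.04 0.627 0 0.001 0 0.9; 0 0 0 0 0 0 0.9; 0 0 0 0 0 0 0.9; 0 0 0 0 0 0 0.9; 0 0 0 0 0 0 0.9
end [0.632 0.165 0.215] yaw 0.165
```

View pics/s23o.png

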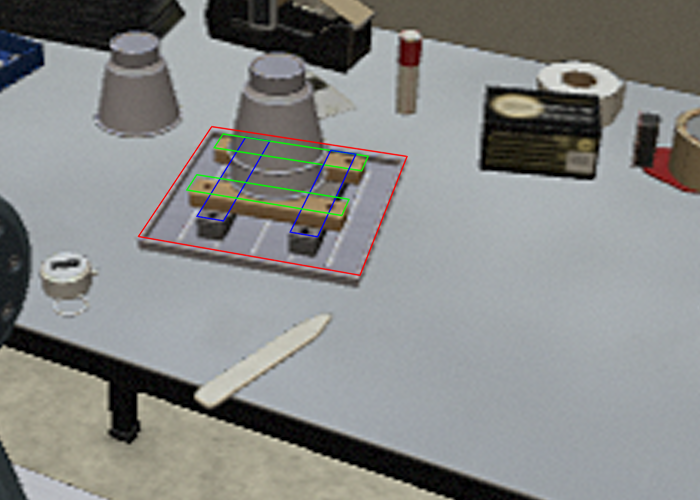

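Two cups nested. On to the third.

>>> apply_moves --plan "0.45 0.04 0.626 0 0 0 0.9; 0.45 0.04 0.626 0 0 0 0.9; 0.45 0.04 0.626 0 0 0 0.9; 0.45 0.04 0.626 0 0 0 0.9; 0.45 0.04 0.626 0 0 0 0.9"

```text
time_s: 45.4
eef_pos: [0.63, 0.1668, 0.2058]
eef_rot: [-0.705, 0.705, 0.058, -0.058]
wrist_force: [0.8, -1.4, 0.4]
opening: 0.9
```

>>> apply_moves --plan "0 0 0 0 0 0 0.9; 0 0 0 0 0 0 0.9; 0 0 0 0 0 0 0.9; 0 0 0 0 0 0 0.9; 0 0 0 0 0 0 0.9"

```text
time_s: 45.9
eef_pos: [0.6294, 0.1643, 0.2065]
eef_rot: [-0.705, 0.705, 0.058, -0.058]
wrist_force: [0.7, 0.0, 0.5]
opening: 0.901
```

```bash
python3 cup.py w24 .638 .205
```

```text
[0.6294 0.1643 0.2065] 0.1634 [ 3.e-04 -1.e-04 -1.e+00] 0.9011364412889835 45.9
[([0.5732, 0.0252, 0.0468], 0.83), ([0.6354, 0.2133, 0.0853], 0.62), ([0.5619, 0.0134, 0.0938], 0.57)]
```

View pics/w24r.png

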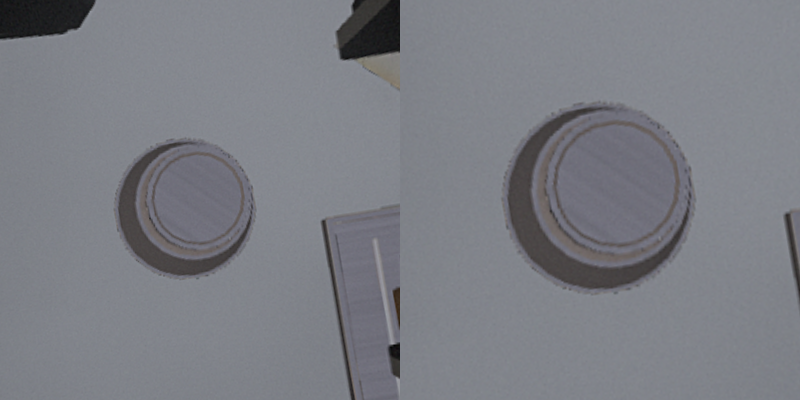

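View pics/w24.png

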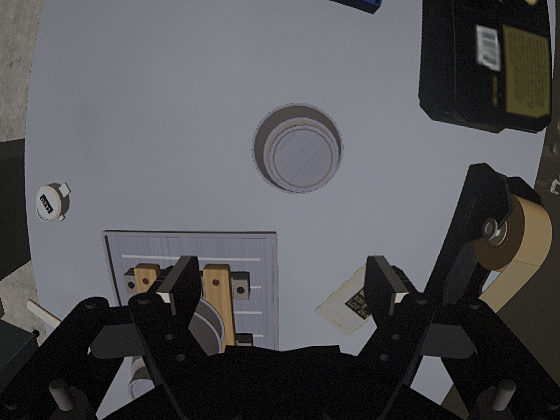

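Run:
```python
from h import *
plan([(0.6393,.206,.12,.165,.85,3),(0.6393,.206,.0785,.165,.85,2)])
```

```text
0.109 0.577 0.262 0 -0.003 0.001 0.85; 0.11 0.576 0.261 0.001 -0.004 0.001 0.85; 0.11 0.577 0.262 0 -0.003 0.001 0.85; 0 0.415 0 0 0 0 0.85; 0 0.415 0 0 0 0 0.85
end [0.6393 0.206  0.0785] yaw 0.165
```

>>> apply_moves --plan "0.11 0.65 0.262 0 0 0 0.85; 0.11 0.65 0.262 0 0 0 0.85; 0.11 0.65 0.262 0 0 0 0.85; 0 0.4 0 0 0 0 0.85; 0 0.2 0 0 0 0 0.85"

```text
time_s: 46.5
eef_pos: [0.6377, 0.2067, 0.076]
eef_rot: [-0.705, 0.705, 0.057, -0.06]
wrist_force: [0.5, -0.4, 0.1]
opening: 0.853
```

>>> apply_moves --plan "0 0 0 0 0 0 0.85; 0 0 0 0 0 0 0; 0 0 0 0 0 0 0; 0 0 0 0 0 0 0; 0 0 0 0 0 0 0"

```text
time_s: 47.0
eef_pos: [0.6407, 0.2068, 0.0807]
eef_rot: [-0.705, 0.705, 0.059, -0.057]
wrist_force: [-0.7, -1.0, 5.6]
opening: 0.592
```

```bash
python3 look.py w25
python3 - <<'E'
from h import *
p,R,o=st(); print(p)
plan([(p[0],p[1],0.265,None,0,4),(0.5445,-.008,.265,.165,0,6)])
E
```

```text
[0.64070114 0.20683642 0.0807468 ] 0.1647537044338047 0.5920804754351485 47.0
[0.64067022 0.20683278 0.08065044]
0.003 -0.922 0 0.001 0 0.007 0; 0.003 -0.921 -0.001 0.001 0 0.007 0; 0.001 -0.922 0 0 0 0.007 0; 0.001 -0.922 0 0.001 0 0.008 0; -0.434 0 -0.654 0 0 0 0
-0.433 0 -0.654 0 0 0 0; -0.434 0 -0.653 0 -0.001 0 0; -0.434 0 -0.654 0 0 0 0; -0.433 0 -0.654 0 -0.001 0 0; -0.434 0 -0.654 0 0 0 0
end [ 0.5445 -0.008   0.265 ] yaw 0.165
```

View pics/w25.png

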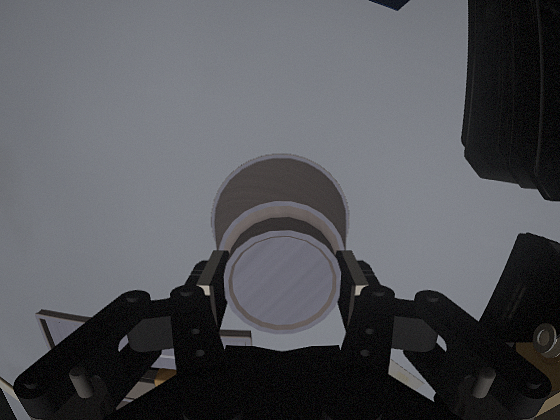

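>>> apply_moves --plan "0 -0.92 0 0 0 0 0; 0 -0.92 0 0 0 0 0; 0 -0.92 0 0 0 0 0; 0 -0.92 0 0 0 0 0; -0.434 0 -0.65 0 0 0 0"

```text
time_s: 47.55
eef_pos: [0.6275, 0.1743, 0.272]
eef_rot: [0.705, -0.704, -0.065, 0.054]
wrist_force: [1.2, -1.6, 0.5]
opening: 0.584
```

>>> apply_moves --plan "-0.434 0 -0.65 0 0 0 0; -0.434 0 -0.65 0 0 0 0; -0.434 0 -0.65 0 0 0 0; -0.434 0 -0.65 0 0 0 0; -0.434 0 -0.65 0 0 0 0"

```text
time_s: 48.05
eef_pos: [0.5417, -0.008, 0.2626]
eef_rot: [-0.705, 0.705, 0.058, -0.058]
wrist_force: [0.7, 0.2, 0.0]
opening: 0.59
```

>>> apply_moves --plan "0 0 0 0 0 0 0; 0 0 0 0 0 0 0; 0 0 0 0 0 0 0; 0 0 0 0 0 0 0; 0 0 0 0 0 0 0"

```text
time_s: 48.55
eef_pos: [0.543, -0.0059, 0.2625]
eef_rot: [0.705, -0.705, -0.059, 0.059]
wrist_force: [-0.6, 0.5, -1.9]
opening: 0.587
```

```bash
python3 look.py s26 scene
python3 - <<'E'
from h import *
p,R,o=st(); print(p)
plan([(0.5446,-.007,.19,.165,0,5)])
E
```

```text
[ 0.54304842 -0.00594594  0.26254773] 0.16639662242724862 0.5869052451003467 48.55
[ 0.54302313 -0.0060409   0.26256435]
0.006 0.29 -0.005 0 0.002 0 0; 0.005 0.291 -0.005 0 0.002 -0.001 0; 0.006 0.29 -0.005 0 0.002 0 0; 0.006 0.29 -0.004 0 0.002 -0.001 0; 0.005 0.29 -0.005 -0.001 0.003 0 0
end [ 0.5446 -0.007   0.19  ] yaw 0.165
```

View pics/s26o.png

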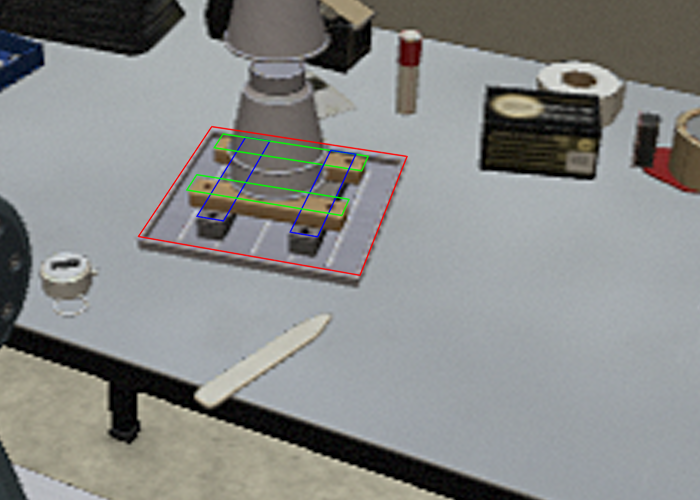

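>>> apply_moves --plan "0.01 0.4 -0.008 0 0 0 0; 0.01 0.4 -0.008 0 0 0 0; 0.01 0.4 -0.008 0 0 0 0; 0 0.25 0 0 0 0 0; 0 0 0 0 0 0 0"

```text
time_s: 49.1
eef_pos: [0.5433, -0.0072, 0.1881]
eef_rot: [0.705, -0.704, -0.057, 0.06]
wrist_force: [0.7, 0.3, -1.1]
opening: 0.588
```

>>> apply_moves --plan "0 0.12 0 0 0 0 0; 0 0.06 0 0 0 0 0; 0 0.04 0 0 0 0 0; 0 0.02 0 0 0 0 0; 0 0 0 0 0 0 0"

```text
time_s: 49.6
eef_pos: [0.5446, -0.0078, 0.1784]
eef_rot: [-0.705, 0.705, 0.058, -0.058]
wrist_force: [-0.8, 0.7, -0.8]
opening: 0.584
```

>>> apply_moves --plan "0 0.04 0 0 0 0 0; 0 0.03 0 0 0 0 0; 0 0.02 0 0 0 0 0; 0 0 0 0 0 0 0; 0 0 0 0 0 0 0"

```text
time_s: 50.1
eef_pos: [0.5451, -0.0079, 0.1744]
eef_rot: [-0.705, 0.705, 0.059, -0.058]
wrist_force: [-0.9, 0.1, 5.1]
opening: 0.582
```

>>> apply_moves --plan "0 0 0 0 0 0 0.9; 0 0 0 0 0 0 0.9; 0 0 0 0 0 0 0.9; 0 -0.8 0 0 0 0 0.9; 0 -1 0 0 0 0 0.9"

```text
time_s: 50.6
eef_pos: [0.5424, -0.0074, 0.2616]
eef_rot: [0.705, -0.704, -0.056, 0.061]
wrist_force: [0.9, -0.8, 0.0]
opening: 0.901
```

```bash
python3 look.py s27 scene
python3 - <<'E'
from h import *
p,R,o=st(); print(p)
plan([(0.49,.375,.23,.165,.9,8)])
E
```

```text
[ 0.54243378 -0.00741686  0.26157126] 0.16470835108603385 0.9009738839928418 50.6
[ 0.54743265 -0.00835815  0.27319712]
0.015 0.104 0.969 0.004 0 0.009 0.9; 0.015 0.105 0.97 0.004 0 0.009 0.9; 0.015 0.105 0.969 0.004 0 0.009 0.9; 0.015 0.106 0.969 0.004 0 0.01 0.9; 0.016 0.106 0.969 0.004 0 0.009 0.9
0.015 0.107 0.969 0.004 0 0.01 0.9; 0.016 0.107 0.97 0.004 0 0.009 0.9; 0.016 0.107 0.969 0.004 0.001 0.01 0.9; 0 0 0 0 0 0 0.9; 0 0 0 0 0 0 0.9
end [0.49  0.375 0.23 ] yaw 0.165
```

View pics/s27o.png

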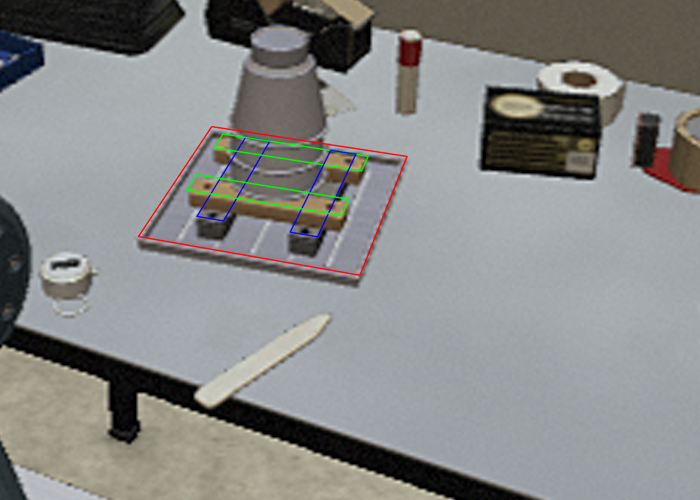

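>>> apply_moves --plan "0.015 0.05 0.97 0 0 0 0.9; 0.015 0.08 0.97 0 0 0 0.9; 0.015 0.1 0.97 0 0 0 0.9; 0.015 0.1 0.97 0 0 0 0.9; 0.015 0.1 0.97 0 0 0 0.9"

```text
time_s: 51.15
eef_pos: [0.5078, 0.2338, 0.2419]
eef_rot: [-0.705, 0.705, 0.058, -0.058]
wrist_force: [0.3, -0.2, -0.5]
opening: 0.903
```

>>> apply_moves --plan "0.015 0.11 0.97 0 0 0 0.9; 0.015 0.11 0.97 0 0 0 0.9; 0.015 0.11 0.97 0 0 0 0.9; 0 0 0 0 0 0 0.9; 0 0 0 0 0 0 0.9"

```text
time_s: 51.65
eef_pos: [0.4859, 0.3768, 0.2247]
eef_rot: [-0.704, 0.705, 0.059, -0.06]
wrist_force: [0.2, 0.4, -0.7]
opening: 0.899
```

>>> apply_moves --plan "0 0.1 0 0 0 0 0.9; 0 0 0 0 0 0 0.9; 0 0 0 0 0 0 0.9; 0 0 0 0 0 0 0.9; 0 0 0 0 0 0 0.9"

```text
time_s: 52.15
eef_pos: [0.4872, 0.3754, 0.221]
eef_rot: [0.705, -0.705, -0.058, 0.058]
wrist_force: [-0.1, 0.5, -0.2]
opening: 0.904
```

```bash
python3 cup.py w28 .495 .425
```

```text
[0.4872 0.3754 0.221 ] 0.1638 [ 3.e-04  1.e-04 -1.e+00] 0.903674264866771 52.15
[([0.3769, 0.4194, 0.0653], 0.77), ([0.4931, 0.4248, 0.0816], 0.61)]
```

View pics/w28r.png

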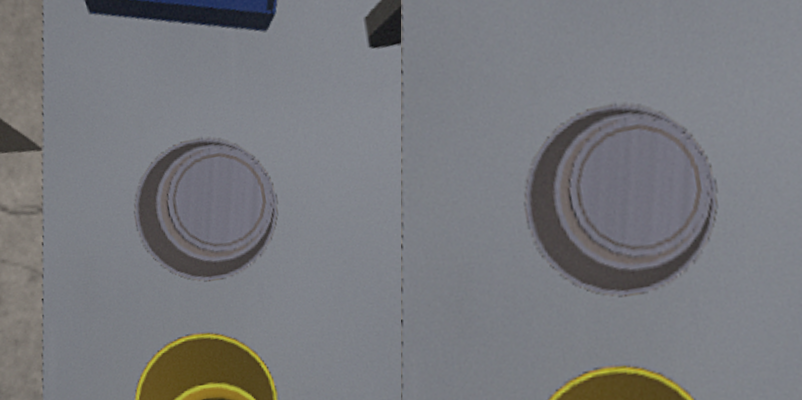

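View pics/w28.png

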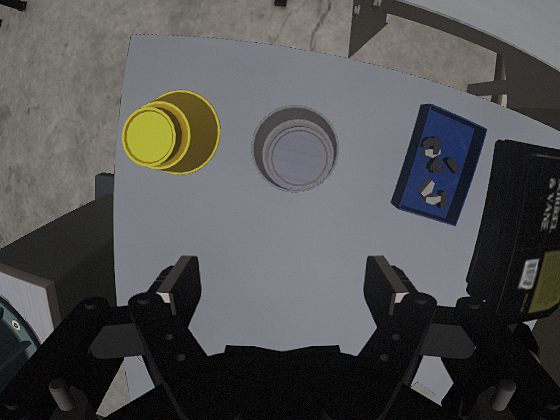

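Run:
```python
from h import *
plan([(0.4955,.4157,.12,.165,.85,3),(0.4955,.4157,.0785,.165,.85,2)])
```

```text
0.1 0.673 0.254 0 -0.002 0.001 0.85; 0.099 0.672 0.254 0 -0.001 0.001 0.85; 0.1 0.673 0.253 0 -0.002 0 0.85; 0 0.415 0 0 0 0 0.85; 0 0.415 0 0 0 0 0.85
end [0.4955 0.4157 0.0785] yaw 0.165
```

>>> apply_moves --plan "0.1 0.75 0.254 0 0 0 0.85; 0.1 0.75 0.254 0 0 0 0.85; 0.1 0.75 0.254 0 0 0 0.85; 0 0.4 0 0 0 0 0.85; 0 0.2 0 0 0 0 0.85"

```text
time_s: 52.75
eef_pos: [0.4937, 0.4154, 0.0752]
eef_rot: [-0.704, 0.705, 0.057, -0.06]
wrist_force: [-0.8, -0.3, -0.9]
opening: 0.846
```

>>> apply_moves --plan "0 0 0 0 0 0 0.85; 0 0 0 0 0 0 0; 0 0 0 0 0 0 0; 0 0 0 0 0 0 0; 0 0 0 0 0 0 0"

```text
time_s: 53.25
eef_pos: [0.4967, 0.4166, 0.0803]
eef_rot: [0.705, -0.704, -0.059, 0.057]
wrist_force: [-0.0, -0.6, 6.4]
opening: 0.586
```

```bash
python3 look.py w29
python3 - <<'E'
from h import *
p,R,o=st(); print(p)
plan([(p[0],p[1],0.295,None,0,5),(0.5448,-.0075,.295,.165,0,10)])
E
```

```text
[0.496672   0.41655075 0.08027167] 0.16471342769395572 0.585811754633643 53.25
[0.49664828 0.41658148 0.08023832]
0.003 -0.859 0.001 -0.002 0 0.006 0; 0.003 -0.859 0.001 -0.002 0 0.006 0; 0.001 -0.859 0 -0.002 0 0.006 0; 0.002 -0.859 0.001 -0.002 0 0.006 0; 0 -0.859 0 -0.001 0 0.006 0
-0.044 0 -0.853 0 0 0 0; -0.044 0 -0.852 0 0 0 0; -0.045 0 -0.853 0 0 0 0; -0.044 0 -0.852 0 0 0 0; -0.044 0 -0.853 0 0 0 0
-0.044 0 -0.852 0 0 0 0; -0.044 0 -0.853 0 0 0 0; -0.044 0 -0.852 0 0 0 0; -0.045 0 -0.853 0 -0.001 0 0; -0.044 0 -0.852 0 0 0 0
end [ 0.5448 -0.0075  0.295 ] yaw 0.165
```

View pics/w29.png

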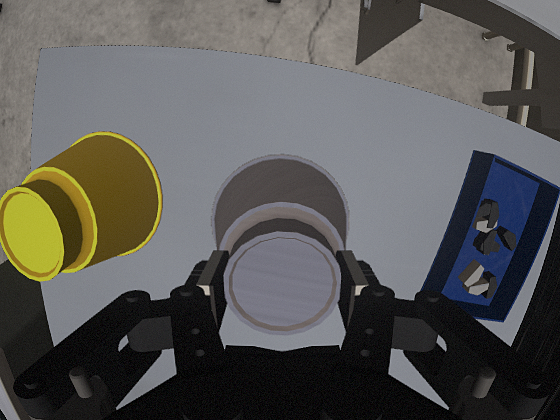

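>>> apply_moves --plan "0 -0.86 0 0 0 0 0; 0 -0.86 0 0 0 0 0; 0 -0.86 0 0 0 0 0; 0 -0.86 0 0 0 0 0; 0 -0.86 0 0 0 0 0"

```text
time_s: 53.8
eef_pos: [0.4948, 0.4157, 0.2948]
eef_rot: [-0.705, 0.705, 0.058, -0.058]
wrist_force: [0.7, 0.4, -0.7]
opening: 0.588
```

>>> apply_moves --plan "-0.044 0 -0.85 0 0 0 0; -0.044 0 -0.85 0 0 0 0; -0.044 0 -0.85 0 0 0 0; -0.044 0 -0.85 0 0 0 0; -0.044 0 -0.85 0 0 0 0"

```text
time_s: 54.3
eef_pos: [0.5189, 0.2029, 0.2931]
eef_rot: [-0.705, 0.705, 0.058, -0.058]
wrist_force: [0.4, -0.4, -1.3]
opening: 0.582
```

>>> apply_moves --plan "-0.044 0 -0.85 0 0 0 0; -0.044 0 -0.85 0 0 0 0; -0.044 0 -0.85 0 0 0 0; -0.044 0 -0.85 0 0 0 0; -0.044 0 -0.85 0 0 0 0"

```text
time_s: 54.8
eef_pos: [0.5429, -0.0085, 0.2932]
eef_rot: [0.705, -0.705, -0.058, 0.058]
wrist_force: [0.4, 0.1, -1.6]
opening: 0.586
```

>>> apply_moves --plan "0 0 0 0 0 0 0; 0 0 0 0 0 0 0; 0 0 0 0 0 0 0; 0 0 0 0 0 0 0; 0 0 0 0 0 0 0"

```text
time_s: 55.3
eef_pos: [0.5433, -0.0056, 0.2932]
eef_rot: [0.705, -0.705, -0.059, 0.059]
wrist_force: [-0.2, -0.2, -1.3]
opening: 0.589
```

```bash
python3 look.py s30 scene
python3 - <<'E'
from h import *
p,R,o=st(); print(p)
plan([(0.5448,-.0075,.217,.165,0,5)])
E
```

```text
[ 0.54326082 -0.00561359  0.29324272] 0.1668615594982101 0.5885644930777048 55.3
[ 0.54327415 -0.00578447  0.29324649]
0.005 0.305 -0.008 0 0.003 0 0; 0.005 0.305 -0.008 0 0.003 0 0; 0.005 0.305 -0.007 0 0.003 0 0; 0.005 0.305 -0.008 0 0.002 0 0; 0.005 0.305 -0.008 0 0.003 0 0
end [ 0.5448 -0.0075  0.217 ] yaw 0.165
```

View pics/s30o.png

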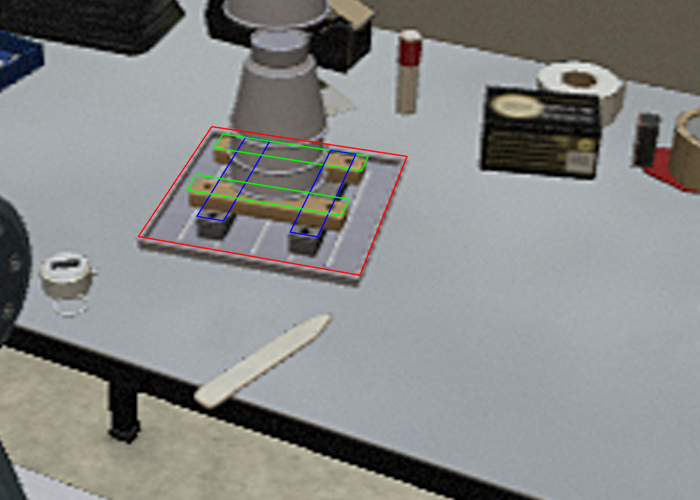

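>>> apply_moves --plan "0.008 0.4 -0.01 0 0 0 0; 0.008 0.4 -0.01 0 0 0 0; 0.008 0.4 -0.01 0 0 0 0; 0 0.3 0 0 0 0 0; 0 0 0 0 0 0 0"

```text
time_s: 55.85
eef_pos: [0.5433, -0.0074, 0.2158]
eef_rot: [0.705, -0.704, -0.057, 0.06]
wrist_force: [-1.0, 0.3, -1.3]
opening: 0.583
```

>>> apply_moves --plan "0 0.12 0 0 0 0 0; 0 0.06 0 0 0 0 0; 0 0.04 0 0 0 0 0; 0 0.02 0 0 0 0 0; 0 0 0 0 0 0 0"

```text
time_s: 56.35
eef_pos: [0.5449, -0.0082, 0.2064]
eef_rot: [-0.705, 0.705, 0.058, -0.058]
wrist_force: [0.4, -0.3, -1.7]
opening: 0.585
```

>>> apply_moves --plan "0 0.04 0 0 0 0 0; 0 0.03 0 0 0 0 0; 0 0.03 0 0 0 0 0; 0 0 0 0 0 0 0; 0 0 0 0 0 0 0"

```text
time_s: 56.85
eef_pos: [0.5454, -0.0083, 0.202]
eef_rot: [-0.705, 0.705, 0.059, -0.058]
wrist_force: [-0.1, 0.9, 4.0]
opening: 0.584
```

>>> apply_moves --plan "0 0 0 0 0 0 0.9; 0 0 0 0 0 0 0.9; 0 0 0 0 0 0 0.9; 0 -0.7 0 0 0 0 0.9; 0 -0.9 0 0 0 0 0.9"

```text
time_s: 57.35
eef_pos: [0.5429, -0.0078, 0.2791]
eef_rot: [0.705, -0.704, -0.056, 0.061]
wrist_force: [0.1, -0.3, 0.6]
opening: 0.9
```

>>> apply_moves --plan "0 -0.4 -0.8 0 0 0 0.9; 0 -0.2 -0.8 0 0 0 0.9; 0 0 -0.8 0 0 0 0.9; 0 0 0 0 0 0 0.9; 0 0 0 0 0 0 0.9"

```text
time_s: 57.85
eef_pos: [0.5641, -0.1272, 0.3105]
eef_rot: [0.705, -0.704, -0.057, 0.058]
wrist_force: [0.0, 0.1, -0.1]
opening: 0.899
```

```bash
python3 look.py w31; python3 look.py s31 scene; python3 look.py d31 side
python3 - <<'E'
import cv2
im=cv2.imread("pics/d31.png"); cv2.imwrite("pics/d31c.png",cv2.resize(im[130:280,180:380],(800,600),interpolation=cv2.INTER_CUBIC))
E
```

```text
[ 0.56414943 -0.127159    0.31050208] 0.16285982360762372 0.8993585004867114 57.85
[ 0.56410952 -0.12622397  0.31052277] 0.16427266746659194 0.9026431714086391 57.9
[ 0.56415456 -0.12564642  0.31064031] 0.16527906764755895 0.900467829357789 57.95
```

View pics/s31o.png

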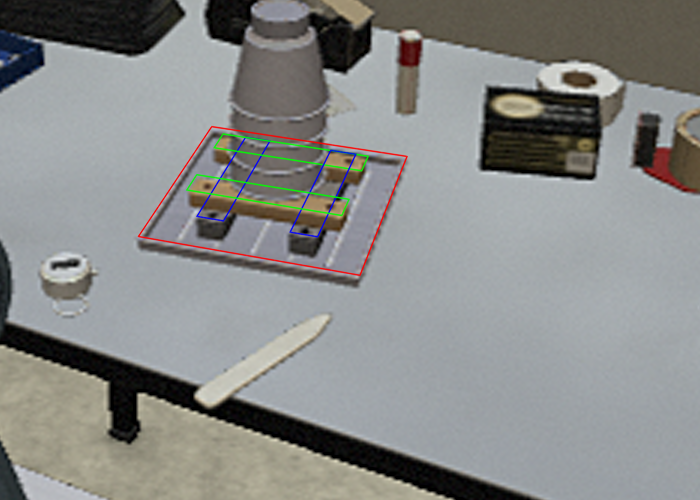

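View pics/d31c.png

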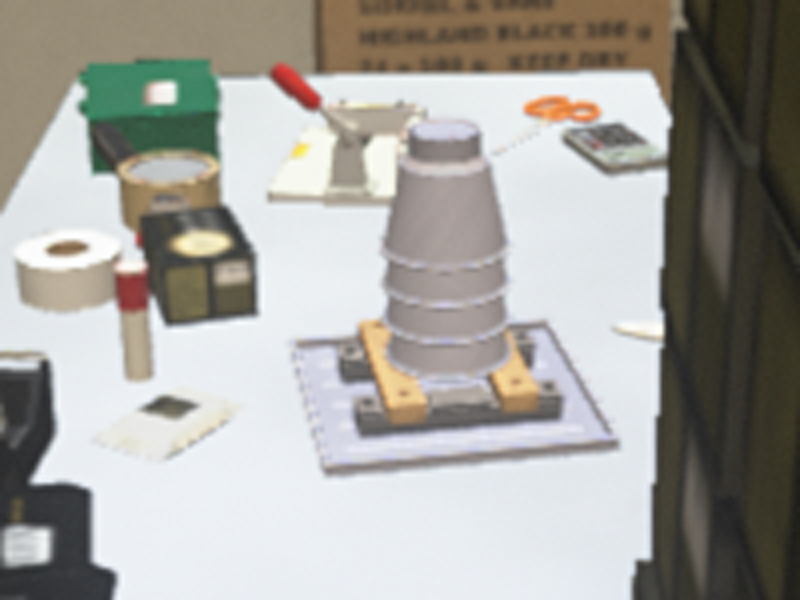

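View pics/w31o.png

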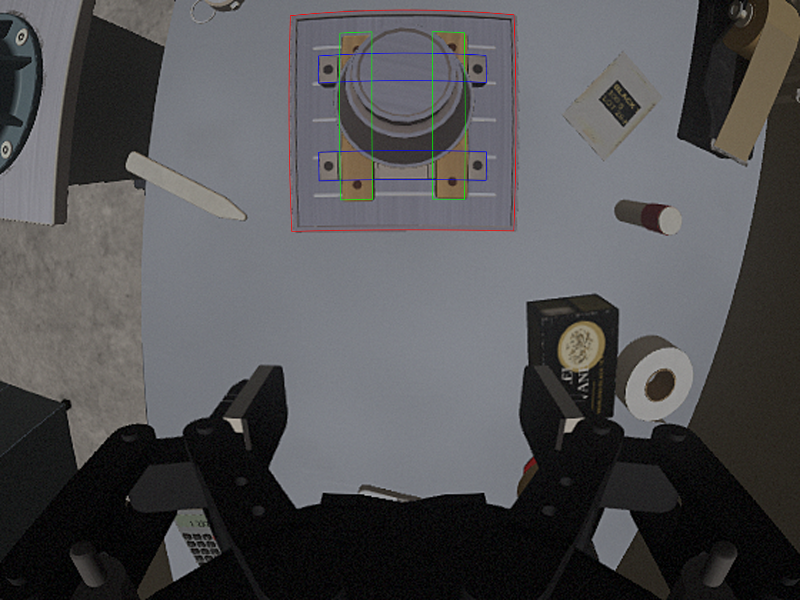

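Run:
```python
from h import *
print(tri([ray("side",(291.5,163)),ray("scene",(277,154))]))
for n in("side","scene"): print(proj(n,[[.5445,-.0075,.212]]))
```

```text
[ 0.54345035 -0.00904022  0.20693094]
[[291.00031057 161.24933476]]
[[276.53803745 152.2296279 ]]
```

Run:
```python
from ov import *
import ov
out=[]
t=np.linspace(0,2*np.pi,60)
for n,f in(("scene","s31"),("side","d31")):
    im,c=load(f); ov.S=6; b=cv2.resize(im,None,fx=6,fy=6,interpolation=cv2.INTER_CUBIC)
    for r,z,col in [(.026,.212,(0,0,255))]+[(.046,.038+.028*k,(0,255,0)) for k in range(4)]:
        P=np.stack([.544+r*np.cos(t),-.0085+r*np.sin(t),0*t+z],1); uv=(proj(n,P,c)*96+48).astype(np.int32)
        cv2.polylines(b,[uv.reshape(-1,1,2)],True,col,1,cv2.LINE_AA,4)
    u,v=proj(n,[[.544,-.008,.12]],c)[0]*6; u,v=int(u),int(v); out.append(b[v-260:v+260,u-200:u+200])
cv2.imwrite("pics/fin.png",np.hstack(out))
```

```text
(no output)
```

View pics/fin.png

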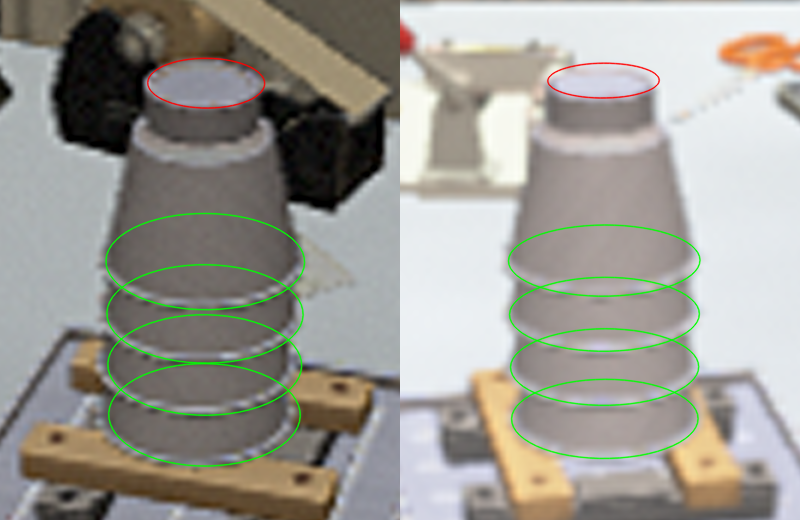

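The four predicted rims and the top circle lie on the picture in both views, so the stack is fully home. Handing in.

Run:
```python
from h import *
o=ctrl.get_obs(); print(o["time_s"],o["wrist_force"]); print(ctrl.hand_in())
```

```text
58.0 [-0.38994161 -0.15398402 -0.86789182]
the job is handed in; nothing more can be done
None
```

The crib is built in the drip tray, and all four steel cups are nested mouth down in one stack in the middle, across both slats. I handed the job in at 58 s of the 210 s allowed; hand-in reports no verdict.

- **Disturbance:** one slat was knocked about 33 mm along its length after it was seated. I spotted it, gripped it again and put it back in its notches before stacking any cups.
- **Crib checks:** in the last wrist picture the bearers and slats matched the intended layout to about 1–2 mm.
- **Stack checks:** in the scene and side views the four mouth rims and the top matched the heights expected for fully nested cups. The contact heights during stacking stepped by about 28 mm per cup.
- **Left alone:** the yellow cup was never gripped. The carton, pouch and glue stick look unmoved, judged by eye only.
- **Disagreements:** a rough hand-picked estimate put the stack's top at 207 mm instead of 212 mm, about two pixels off, but the more careful overlay agreed with 212 mm. The tray's position also differed by about 3 mm between the first two wrist views and settled in later ones.
- **Hardest contact:** the first bearer touched the tray floor at about 39 N (wrist reading). I lowered the other parts more slowly and read about 12 N or less on each.

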